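# Hang the pipette hanger in the slotted upright

### The arm

A 7-joint arm with a two-finger parallel gripper is mounted at the origin on a cart in front of the work surface, level with it; the furniture and walls round the work are solid. World frame = base frame: x ahead of the robot, y to its left, z up, the work surface at z = 0. Lengths are in m, angles in rad, forces in N, time in s.
With the tool pointing down it reaches from about 0.425 to 0.875 m from the base axis. Payload 8.4 kg.
Tool frame: the origin (TCP) lies midway between the tips of the shut fingers; the grasp point (between the pads) lies env.hold_point_z behind it (env.hold_point_z is the distance from the TCP to the grasp point, in m); z points along the fingers, y is the line along which they close (so a half turn about z gives the same grasp; the last joint's range is limited). The gripper opens to 87 mm and grips with 3 to 60 N. Pads are 19 mm wide; open, the fingers measure 117 mm over their backs; the gripper's body (75 mm by 190 mm) begins 51 mm behind the grasp point.
Start: joints at [1.218, 0.333, 0.04, 1.465, -0.013, 1.343, -0.059], TCP at [0.163, -0.629, 0.223] pointing down, gripper open.
Joint ranges: [-2.58, 2.58], [-0.38, 2.09], [-1.3, 1.39], [0.25, 2.4], [-1.5, 4.64], [0.08, 2.09], [-2.65, 2.65]. Speed limits (rad/s): [2.22, 2.22, 2.79, 2.79, 3.14, 3.14, 3.14].

### API

Orientations are given as a unit quaternion [w, x, y, z].
In Python, from rig import env gives the robot as it stands. The module is installed in compiled form; this text tells all that it offers.
- The arm moves only by the tool apply_moves, never from a script. Its argument "increments" is a list that holds one entry, the list of rows, each a list of 6 numbers: the shift along the tool's x, y, z scaled (see below), then the turn, a rotation vector about the tool's x, y, z scaled (see below). In form: [[[x, y, z, rx, ry, rz], ...]]. A call has 1 to 8 rows; each row shifts and turns the commanded pose from where the row before left it, along the tool's axes as they then stand; what a row does not reach is not made up. The controller multiplies each number of a shift by 0.3 m and each number of a turn by 45 degrees. A row lasts 1/8 s, in which the tool goes at most 62.5 mm and 10.7 degrees, less where a joint would pass 70% of its speed; a pose out of reach is approached as far as the arm can. A call with a number of a shift or a turn outside -1 to 1 is refused whole. A call with a gripper value outside its range is refused whole. "fingers" is the closure, from 0 (fully open) to 1 (shut), set as the call begins (left out, the last holds). The fingers move at their own pace and stop on an object; the grip force is fixed at half the most. Time passes only in rows, so rows that do not move let the fingers close. It gives the time, the measured TCP pose, the force, the opening and the grip force at its end, in the units of the state.
- env.observe(): the state, without advancing time (a new reading comes with each control period).
- env.get_image(name): name is "scene" or "side" or "wrist"; returns a dict with "frame" (400x640x3 uint8, red, green, blue), "fx", "fy", "cx", "cy" (pixels), "k1" (the pictures are not rectified: a ray, as slopes to the right and down, at radius r is drawn at 1 + k1 r^2 times it, then the intrinsics apply), "rvec" (rotation vector, rad) and "tvec" (3), from world to camera coordinates, as OpenCV has them. Camera axes: x right, y down, z forward; pixel columns grow to the right and rows downward; lengths in m; the calibration is good to about 2 mm. A picture is of the moment at which its call begins. There is no depth.
- env.close_job(): hands the job in; it is judged then, once.
Trained networks look in the newest picture that a camera, given by its name, has taken for a name from the list of things; names that differ only in an ending like _2 or _b are one class to them, and where a whole thing is asked for, a point or a joint stands for the part that bears it (a point fixed in the world has none). Each returns a list of dicts, best first, with "conf" (0 to 1); they miss things now and then, are a little off and sometimes report something else, mostly with a low value. They report only what shows in the picture. A call takes as long as a camera call. They do not tell look-alikes from the thing itself.
- env.outline_of(camera, target): "pixels" (400x640 bool, what is visible of it) and "bbox" ([centre column, centre row, width, height] in pixels, round what is visible of it).
- env.mark_of(camera, target): "point" ([column, row] in pixels: a listed point, or the origin of a listed thing).
The state is a dict: "time_s": time; "joint_positions": joint angles; "joint_vel": joint speeds; "joint_efforts": joint torques, N m; "ee_pos": TCP position; "eef_rot": TCP orientation; "wrist_force": force on the tool from outside, world axes, zero at the start; "moment": the same for the moment, N m; "opening": finger opening in m; "finger_force": force on a finger pad.
Only numpy, scipy, OpenCV 4.12 (cv2) and the standard library are available. Lean on these libraries where they do the work, as an engineer would, in place of code of your own. Each camera call takes 0.05 s, during which the arm holds its last target. There are 200 camera calls.

### The job

Take the loose steel pipette hanger by its bar, hook its two claws into the two slots of the upright on the stand (the upright is clamped a little off the middle of its foot, so feel or look for the slots), and press it down until it is fully home and the sprung catch has snapped out over its lower lip. Do it gently, without forcing the hanger or the upright, let go of the hanger, and leave the vial, beaker, petri dish and marker where they are.

Things in the scene. Friction and masses are not known exactly. Their poses are not given: they have to be found in the camera images.
- bracket: the pipette hanger: loose, bright steel, 0.2 to 0.33 kg, 151 long, 56 wide, 70 mm high; stands upright on the table as it is to hang. Origin: middle of the lower edge of its back plate's back face. +x: the way the claws point, z up. Back plate x -6 to 0, y -24 to 24, z 0 to 70; its lowest 5 mm is the lip, above it a window y -10 to 10, z 5 to 27
- bracket_grip (a point): the place to grip on the pipette hanger, at x -60, z 38 of its frame: the bar, 16 mm wide (y -8 to 8), x -100 to -6, z 28 to 48; the centre of mass is near. Behind the bar (x -140 to -100) a fork head 56 wide on a leg down to z 0
- bracket_claws (a point): midway between the hanger's two claws, on the back face (x 0, y 0, z 60 of its frame). The claws stand at y -14 and +14, each 8 mm wide: a neck x 0 to 6, z 56 to 64, then a tooth x 6 to 11 hanging down, z 40 to 64
- stand: fixed stand: dark steel foot x -30 to 120, y -75 to 75, 12 mm high, jaws to z 36 and out to x -22, holding a bright slotted upright (rail, 60 wide, 31 deep, top at z 146). Origin on the table under the rail's front face (x 0), in the foot's middle (y 0). The front looks to -x; the hung hanger's x axis points along the stand's +x
- stand_slots (a point): nominal middle of the slots on the rail's front face: x 0, y 0, z 120.5 of the stand (a point of the foot). Two slots at -14 and +14 from the rail's middle, 11 mm wide, z 106 to 135, front plate 4 thick. The rail is clamped, immovable, with its middle anywhere from -12 to +12 mm along the stand's y; that offset is not reported: feel or look for it
- stand_entry (a point): where the hanger's origin is with its claws put in, if the rail were in the middle: x 0, y 0, z 68.5 of the stand. The claws pass with the origin 66 to 71 mm high and within 1.5 mm of the rail's true middle; else the teeth stop on the front plate with the origin at x -11. Once in (x 0) it goes straight down
- stand_home (a point): where the hanger's origin is when home, if the rail were in the middle: x 0, y 0, z 50 of the stand; the necks then stand on the slots' lower edges with the teeth behind the plate
- catch (a joint): sprung leaf in a window of the rail below the slots: rad, 0 = leaning 5.5 mm out of the front face, up to 0.6 pushed in. The hanger's lip slides down over it and pushes it in (the press takes about 8 to 16 N); in the last 2 mm before home it snaps out through the hanger's window, over the lip, back to about 0
- vial: small white weighing vial, 31 wide, 42 mm high; bystander
- beaker: small beaker, 45 wide, 57 mm high; bystander
- petri: petri dish, 74 wide, 18 mm high; bystander
- marker: marker pen lying on the table, 120 x 15 mm; bystander
There are look-alikes about, which are no part of the job. Of the things that look like the bracket, the larger one is meant.

How it is judged:
By the outcome, as a careful person would: the job done as asked, in the order asked, and still so for the second after the job is handed in, with the robot touching nothing.
It also fails if it takes over 69 s, if anything falls off the work surface, if the arm or the gripper's body presses on something with over 40 N, if the wrist force passes 120 N, or if a joint passes its speed limit or range.

## Working session

There is one attempt and no reset: what is moved stays moved. The work goes in short steps, Python scripts to look and compute and a tool call to move; the robot and the scene stay as the last step left them, time stands still between calls to the robot, and variables do not carry over. Pictures are saved under pics/ and viewed, at most 10 in all, crops included, and the job is handed in when it is done.

Besides the shell and the picture viewer there is one more tool, called after "Call:" as name(argument=value, ...) on one line, values as JSON. apply_moves: Moves the arm, as the interface text tells. Its arguments: {"type":"object","properties":{"increments":{"type":"array","items":{"type":"array","items":{"type":"array","items":{"type":"number"}}}},"fingers":{"type":"number"}},"required":["increments"]}

```bash
mkdir -p pics; cat > h.py <<'E'
import numpy as np, cv2
from rig import env
from scipy.spatial.transform import Rotation as R
def img(n):
    im=env.get_image(n); return im
def cam(im):
    Rm=cv2.Rodrigues(np.array(im["rvec"],float))[0]; t=np.array(im["tvec"],float).ravel(); return Rm,t
def ray(im,p):
    Rm,t=cam(im); x=(p[0]-im["cx"])/im["fx"]; y=(p[1]-im["cy"])/im["fy"]
    u=np.array([x,y]); v=u.copy()
    for _ in range(20): v=u/(1+im["k1"]*(v@v))
    d=Rm.T@np.array([v[0],v[1],1]); return -Rm.T@t, d/np.linalg.norm(d)
def at_z(im,p,z):
    c,d=ray(im,p); return c+d*(z-c[2])/d[2]
def tri(l):
    A=np.zeros((3,3));b=np.zeros(3)
    for im,p in l:
        c,d=ray(im,p);P=np.eye(3)-np.outer(d,d);A+=P;b+=P@c
    X=np.linalg.solve(A,b); return X,[float(np.linalg.norm((np.eye(3)-np.outer(d,d))@(X-c))) for c,d in (ray(i,p) for i,p in l)]
def proj(im,X):
    Rm,t=cam(im); q=Rm@np.asarray(X,float)+t; v=q[:2]/q[2]; v=v*(1+im["k1"]*(v@v)); return np.array([v[0]*im["fx"]+im["cx"],v[1]*im["fy"]+im["cy"]])
def save(im,n,crop=None,s=1):
    f=im["frame"][:,:,::-1]
    if crop: f=f[crop[1]:crop[3],crop[0]:crop[2]]
    cv2.imwrite("pics/"+n,cv2.resize(f,None,fx=s,fy=s,interpolation=cv2.INTER_CUBIC))
E
python3 - <<'E'
from h import *
o=env.observe(); print({k:np.round(v,3) for k,v in o.items()}, env.hold_point_z)
ims={}
for n in("scene","side","wrist"):
    im=ims[n]=img(n); save(im,n+"0.png"); print(n,np.round(cam(im)[0].T@-cam(im)[1],3),im["fx"],im["k1"])
    for t in("bracket","bracket_grip","bracket_claws","stand","stand_slots","stand_entry","vial","beaker","petri","marker"):
        print(t,[(np.round(m["point"],1).tolist(),round(m["conf"],2)) for m in env.mark_of(n,t)])
cv2.imwrite("pics/a.png",np.vstack([ims[n]["frame"][:,:,::-1] for n in("scene","side")])[:, :])
E
```

```text
{'time_s': np.float64(0.0), 'joint_positions': array([ 1.218,  0.334,  0.04 ,  1.466, -0.013,  1.343, -0.058]), 'joint_vel': array([ 0.   , -0.001,  0.001, -0.001,  0.   , -0.001, -0.   ]), 'joint_efforts': array([-0.0000e+00, -6.5636e+01,  1.3350e+00, -4.0382e+01, -6.0000e-02,
        4.5000e-02,  0.0000e+00]), 'ee_pos': array([ 0.163, -0.629,  0.222]), 'eef_rot': array([-0.001,  0.992,  0.127, -0.   ]), 'wrist_force': array([ 0.459, -0.073, -0.065]), 'moment': array([ 0.037,  0.007, -0.052]), 'finger_force': np.float64(0.0), 'opening': np.float64(0.087)} 0.0187
scene [0.13  0.764 1.032] 449.48979781462754 -0.08648352559119624
bracket [([259.4, 236.5], 0.97), ([312.8, 299.2], 0.76)]
bracket_grip [([325.7, 308.9], 0.94), ([275.3, 226.7], 0.93)]
bracket_claws [([252.7, 218.1], 0.85), ([316.4, 292.6], 0.77)]
stand [([332.7, 154.4], 0.76), ([333.8, 144.7], 0.41)]
stand_slots [([336.7, 126.9], 0.61)]
stand_entry [([332.9, 140.9], 0.58)]
vial [([308.7, 198.5], 0.51), ([351.3, 263.2], 0.34)]
beaker [([278.3, 298.7], 0.91), ([336.5, 127.7], 0.22)]
petri [([351.5, 265.2], 0.96)]
marker [([352.4, 211.6], 0.68), ([311.1, 198.7], 0.19)]
side [ 0.29  -0.643  0.658] 438.10864370469153 0.009545477201493204
bracket [([358.3, 195.1], 0.69), ([261.0, 190.6], 0.62)]
bracket_grip [([244.5, 178.4], 0.87), ([339.4, 194.1], 0.66)]
bracket_claws [([364.6, 173.4], 0.9), ([257.1, 173.5], 0.62)]
stand [([415.0, 313.1], 0.91)]
stand_slots [([421.0, 268.4], 0.66)]
stand_entry [([418.2, 287.6], 0.63)]
vial [([363.9, 249.8], 0.59)]
beaker [([282.8, 176.9], 0.88)]
petri [([256.6, 222.9], 0.7)]
marker [([301.2, 262.8], 0.52)]
wrist [ 0.228 -0.611  0.385] 311.96665174177116 -0.001525885702718347
bracket []
bracket_grip []
bracket_claws []
stand []
stand_slots []
stand_entry []
vial []
beaker []
petri []
marker []
```

View pics/scene0.png

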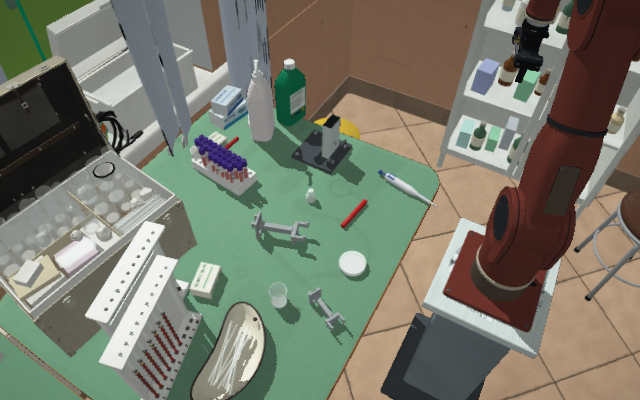

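View pics/side0.png

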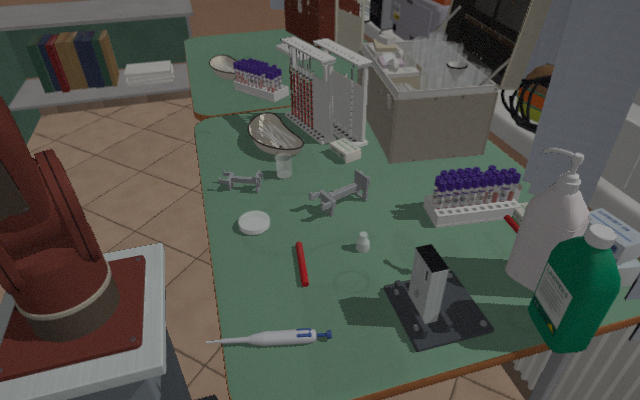

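The larger hanger is at scene (280,228) and side (340,193), and the small look-alike is at scene (325,308) and side (243,180). The stand with its upright is at scene (330,140) and side (430,285).

```bash
python3 - <<'E'
from h import *
a=img("scene");b=img("side")
P={"origin":((259.4,236.5),(358.3,195.1)),"grip":((275.3,226.7),(339.4,194.1)),"claws":((252.7,218.1),(364.6,173.4)),
"stand":((332.7,154.4),(415,313.1)),"slots":((336.7,126.9),(421,268.4)),"entry":((332.9,140.9),(418.2,287.6)),
"vial":((308.7,198.5),(363.9,249.8)),"marker":((352.4,211.6),(301.2,262.8)),"petri":((351.5,265.2),(256.6,222.9)),
"s_or":((312.8,299.2),(261,190.6)),"s_grip":((325.7,308.9),(244.5,178.4)),"s_cl":((316.4,292.6),(257.1,173.5))}
for k,(p,q) in P.items():
    X,e=tri([(a,p),(b,q)]); print(k,np.round(X,4),np.round(e,4))
save(a,"s1.png",(230,90,390,260),4); save(b,"d1.png",(290,150,510,360),3)
# combine crops
A=cv2.imread("pics/s1.png");B=cv2.imread("pics/d1.png")
A=cv2.resize(A,(400,425));B=cv2.resize(B,(400,382));c=np.zeros((425,800,3),np.uint8);c[:,:400]=A;c[:382,400:]=B
E
```

```text
origin [ 0.6288  0.1952 -0.0018] [0.002 0.002]
grip [0.5789 0.1696 0.0367] [0.0089 0.0089]
claws [0.6435 0.1912 0.0657] [0.0009 0.0009]
stand [ 0.5981 -0.1905  0.0081] [0.0013 0.0013]
slots [ 0.5914 -0.193   0.1274] [0. 0.]
entry [ 0.598  -0.186   0.0715] [0.0007 0.0007]
vial [ 0.5747  0.0048 -0.0025] [0.0021 0.0021]
marker [ 0.4322 -0.006   0.0105] [0.0032 0.0032]
petri [0.3601 0.155  0.0046] [0.0031 0.0031]
s_or [ 0.3979  0.2909 -0.0021] [0.0006 0.0006]
s_grip [0.3558 0.312  0.0284] [0.0055 0.0055]
s_cl [0.3898 0.2941 0.0489] [0.0031 0.0031]
```

View pics/d1.png

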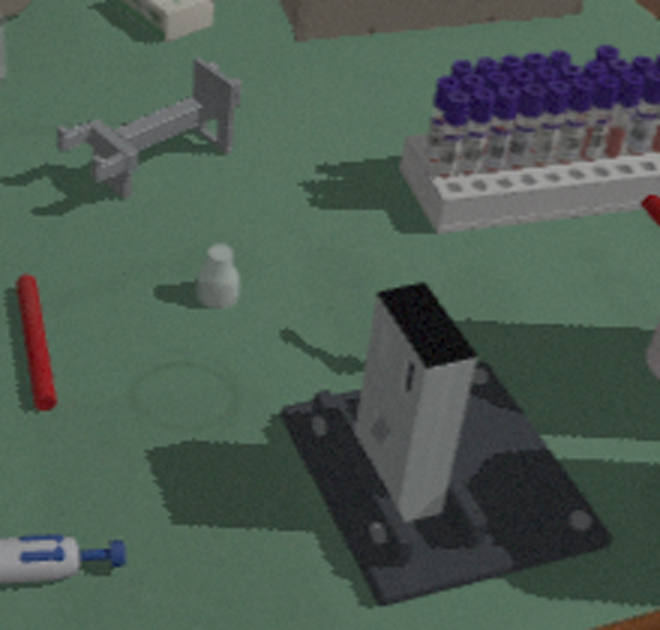

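In the side crop, the rail's top corners are at about (377,293), (425,284), (476,357) and (427,364). The foot's top corners are at about (283,410), (383,603), (610,540) and (485,365), and the front face looks left with a slot near (410,375).

```bash
python3 - <<'E'
from h import *
a=img("scene");save(a,"s2.png",(240,100,380,250),4)
b=img("side")
f=lambda u,v:(290+u/3-1/3,150+v/3-1/3)
for n,z,l in(("top",.146,[(377,293),(427,364),(476,357),(425,284)]),("foot",.012,[(283,410),(383,603),(610,540),(485,365)])):
    X=np.array([at_z(b,f(*p),z)[:2] for p in l]); print(n,np.round(X,4).tolist(),"mid",X.mean(0).round(4),"sides",np.linalg.norm(np.roll(X,-1,0)-X,axis=1).round(4))
    d=np.roll(X,-1,0)-X; print(np.degrees(np.arctan2(d[:,1],d[:,0])).round(1))
E
```

```text
top [[0.5944, -0.1613], [0.595, -0.2191], [0.6224, -0.2221], [0.6238, -0.1626]] mid [ 0.6089 -0.1913] sides [0.0577 0.0275 0.0595 0.0294]
[-89.4  -6.3  88.6 177.6]
foot [[0.5665, -0.1177], [0.5636, -0.2656], [0.7088, -0.2656], [0.7112, -0.1203]] mid [ 0.6375 -0.1923] sides [0.1479 0.1453 0.1453 0.1447]
[-91.1   0.   89.1 179. ]
```

View pics/s2.png

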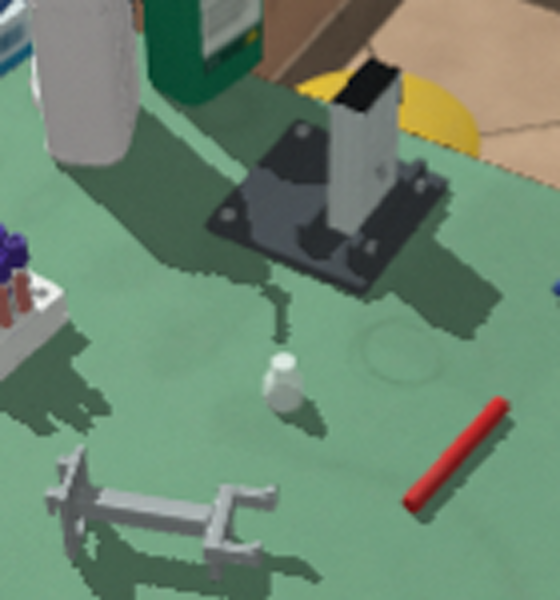

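The hanger lies with its plate on the far +x side, at about 27° yaw. The stand faces -x at roughly 0° yaw, with the rail middle near y = -0.191. I'll move around the arc towards the hanger.

Call:
apply_moves(increments=[[[0, 0, 0, 0, 0, 0.1625], [0, 0, 0, 0, 0, 0.1625], [0.15, -0.09, -0.02, 0, 0, 0], [0.15, -0.09, -0.02, 0, 0, 0], [0.15, -0.09, -0.02, 0, 0, 0], [0.15, -0.09, -0.02, 0, 0, 0], [0.15, -0.09, -0.02, 0, 0, 0], [0.15, -0.09, -0.02, 0, 0, 0]]])

```text
time_s: 2.85
ee_pos: [0.4347, -0.4666, 0.2589]
eef_rot: [0.0, 1.0, -0.001, 0.0]
wrist_force: [-0.2, -0.2, 0.3]
opening: 0.0871
finger_force: 0.0
```

Call:
apply_moves(increments=[[[0.05, -0.16, 0, 0, 0, 0], [0.05, -0.16, 0, 0, 0, 0], [0.05, -0.16, 0, 0, 0, 0], [0, -0.16, 0, 0, 0, 0], [0, -0.16, 0, 0, 0, 0], [0, -0.16, 0, 0, 0, 0], [0, -0.16, 0, 0, 0, 0], [0, -0.16, 0, 0, 0, 0]]])

```text
time_s: 3.85
ee_pos: [0.4788, -0.0821, 0.2588]
eef_rot: [0.0, 1.0, -0.001, 0.0]
wrist_force: [0.6, -0.1, 0.2]
opening: 0.0873
finger_force: 0.0
```

Call:
apply_moves(increments=[[[0.065, -0.167, 0, 0, 0, 0], [0.065, -0.167, 0, 0, 0, 0], [0.065, -0.167, 0, 0, 0, 0], [0.065, -0.167, 0, 0, 0, 0], [0.065, -0.167, 0, 0, 0, 0], [0, 0, 0, 0, 0, -0.2], [0, 0, 0, 0, 0, -0.2], [0, 0, 0, 0, 0, -0.2]]])

```text
time_s: 4.85
ee_pos: [0.5769, 0.1669, 0.2585]
eef_rot: [-0.0, 0.972, 0.235, -0.0]
wrist_force: [0.4, 0.2, -0.6]
opening: 0.087
finger_force: 0.0
```

```bash
python3 - <<'E'
from h import *
im=img("wrist");save(im,"w1.png")
o=env.observe();print(np.round(o["ee_pos"],4),np.round(o["eef_rot"],4),np.round(o["wrist_force"],2),np.round(o["joint_positions"],2))
for t,z in(("bracket",0),("bracket_grip",.038),("bracket_claws",.06)):
    for m in env.mark_of("wrist",t): print(t,np.round(m["point"],1),round(m["conf"],2),np.round(at_z(im,m["point"],z),4))
E
```

```text
[0.5769 0.1668 0.2585] [-0.00e+00  9.71e-01  2.39e-01 -1.00e-04] [ 0.31 -0.3   0.1 ] [ 0.16  0.28 -0.63  1.51  0.17  1.41 -1.57]
bracket [181.9 237.8] 0.74 [0.4002 0.2899 0.    ]
bracket_grip [312.  170.3] 0.59 [0.5791 0.1707 0.038 ]
bracket_grip [364.7 304.4] 0.49 [0.445  0.0198 0.038 ]
bracket_grip [256.7 297.6] 0.45 [0.3861 0.1577 0.038 ]
bracket_claws [161.9 253.9] 0.5 [0.4023 0.2914 0.06  ]
```

View pics/w1.png

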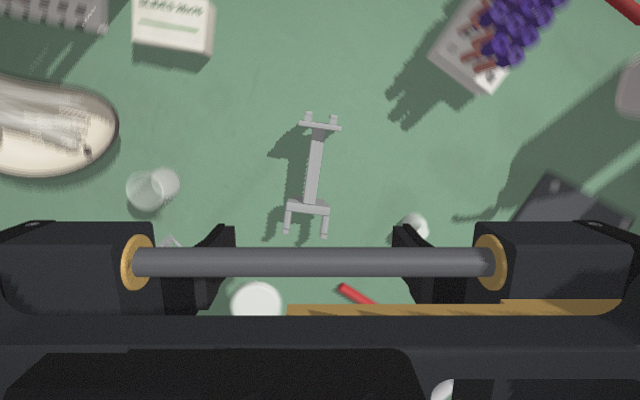

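The wrist view shows the hanger centred near (313,170). The bar runs from (318,138) to (310,203), with the plate and claws at the top. I'll fit its axis.

```bash
python3 - <<'E'
from h import *
im=img("wrist")
g=cv2.cvtColor(im["frame"],cv2.COLOR_RGB2HSV)
m=(g[:,:,1]<60)&(g[:,:,2]>90)   # grey steel vs green
pts=[];
for r in range(148,196,2):
    c=np.where(m[r,290:345])[0]+290
    if len(c): pts.append(at_z(im,((c.min()+c.max())/2,r),.048)[:2]); w=np.linalg.norm(at_z(im,(c.min()-.5,r),.048)-at_z(im,(c.max()+.5,r),.048)); print(r,c.min(),c.max(),len(c),round(w,4))
P=np.array(pts);vx,vy,x0,y0=cv2.fitLine(P.astype(np.float32),cv2.DIST_HUBER,0,.001,.001).ravel()
s=np.sign(vx);vx*=s;vy*=s
yaw=np.arctan2(vy,vx);print("yaw",np.degrees(yaw))
for n,p,z in(("plate top back",(319,127),.07),("head front",(310,201),.048),("clawtips",(307,112),.064),("claw2",(336,116),.064),("headL",(287,208),.048),("headR",(330,213),.048)):
    X=at_z(im,p,z)[:2]; d=X-[x0,y0]; print(n,X.round(4),"along",d@[vx,vy],"lat",d@[-vy,vx])
tcp=env.observe()["ee_pos"];d=tcp[:2]-[x0,y0];print("tcp along/lat",d@[vx,vy],d@[-vy,vx], x0,y0)
E
```

```text
148 290 344 55 0.0652
150 290 344 55 0.0653
152 290 344 55 0.0654
154 290 344 55 0.0655
156 290 344 55 0.0656
158 290 344 55 0.0658
160 290 344 55 0.0659
162 290 344 55 0.066
164 290 344 55 0.0661
166 290 344 55 0.0662
168 290 344 55 0.0663
170 290 344 55 0.0664
172 290 344 55 0.0665
174 290 344 55 0.0666
176 290 344 55 0.0667
178 290 344 55 0.0668
180 290 344 55 0.0669
182 290 344 55 0.067
184 290 344 55 0.0671
186 290 344 55 0.0672
188 290 344 55 0.0674
190 290 344 55 0.0675
192 290 344 55 0.0676
194 290 344 55 0.0677
yaw 26.818134
plate top back [0.6304 0.1873] along 0.05598918941802698 lat -0.0019442958249578264
head front [0.5452 0.1562] along -0.03408648693360092 lat 0.008664539648776257
clawtips [0.6387 0.2063] along 0.07201333230807311 lat 0.011221360089948392
claw2 [0.6493 0.1757] along 0.06764363606931521 lat -0.02085481917357574
headL [0.5243 0.1777] along -0.04303013539662035 lat 0.03735006429169272
headR [0.5425 0.1269] along -0.04969904576136521 lat -0.016252126357429352
tcp along/lat -0.0010883722041212331 0.0036704906494164813 0.57952315 0.1638122
```

Green threshold was too loose; I'll separate by red minus green instead.

```bash
python3 - <<'E'
from h import *
im=img("wrist")
f=im["frame"].astype(int)
m=(f[:,:,1]-f[:,:,0]<12)&(f[:,:,1]>80)
print(f[170,295:340].tolist()[::4])
P=[]
for r in range(146,198,2):
    c=np.where(m[r,295:335])[0]+295
    if len(c)>5: P.append([*at_z(im,(c.mean(),r),.048)[:2],r,c.min(),c.max()])
P=np.array(P);print(P[::5].round(4))
vx,vy,x0,y0=cv2.fitLine(P[:,:2].astype(np.float32),cv2.DIST_HUBER,0,.001,.001).ravel()
s=np.sign(vx);vx*=s;vy*=s
print("yaw",np.degrees(np.arctan2(vy,vx)))
for n,p,z in(("plate front edge top",(319,130),.07),("head front",(310,201),.048),("claw1",(307,112),.064),("claw2",(336,116),.064),("headL",(287,208),.048),("headR",(330,213),.048)):
    X=at_z(im,p,z)[:2]; d=X-[x0,y0]; print(n,X.round(4),"along",d@[vx,vy],"lat",d@[-vy,vx])
tcp=env.observe()["ee_pos"];d=tcp[:2]-[x0,y0];print("tcp along/lat",d@[vx,vy],d@[-vy,vx], x0,y0)
E
```

```text
[[90, 110, 95], [92, 111, 95], [86, 108, 92], [149, 148, 149], [172, 174, 173], [171, 173, 171], [167, 172, 169], [134, 165, 140], [132, 165, 141], [132, 165, 139], [131, 163, 138], [135, 167, 141]]
[[6.088e-01 1.799e-01 1.460e+02 3.100e+02 3.220e+02]
 [5.977e-01 1.757e-01 1.560e+02 3.090e+02 3.210e+02]
 [5.859e-01 1.724e-01 1.660e+02 3.070e+02 3.190e+02]
 [5.744e-01 1.680e-01 1.760e+02 3.060e+02 3.180e+02]
 [5.622e-01 1.646e-01 1.860e+02 3.040e+02 3.160e+02]
 [5.481e-01 1.645e-01 1.960e+02 2.950e+02 3.150e+02]]
yaw 18.626347
plate front edge top [0.6275 0.1859] along 0.04476629897206517 lat -0.000299016343450436
head front [0.5452 0.1562] along -0.042715104690084105 lat -0.0021903208487682067
claw1 [0.6387 0.2063] along 0.06193865101562206 lat 0.015484521603758145
claw2 [0.6493 0.1757] along 0.0621915474177344 lat -0.0168890204280438
headL [0.5243 0.1777] along -0.05566117475182911 lat 0.024926457495892448
headR [0.5425 0.1269] along -0.05461278967745937 lat -0.02908161537431226
tcp along/lat -0.009336440928627144 -0.0023656890439807936 0.58497584 0.17187119
```

Call:
apply_moves(increments=[[[0, 0, 0, 0, 0, 0.2], [0, -0.008, 0.15, 0, 0, 0], [0, 0, 0.15, 0, 0, 0], [0, 0, 0.15, 0, 0, 0], [0, 0, 0.15, 0, 0, 0], [0, 0, 0.13, 0, 0, 0], [0, 0, 0.06, 0, 0, 0], [0, 0, 0, 0, 0, 0]]])

```text
time_s: 6.15
ee_pos: [0.5757, 0.1689, 0.0211]
eef_rot: [-0.0, 0.988, 0.155, -0.001]
wrist_force: [-0.3, 0.2, 0.1]
opening: 0.0872
finger_force: 0.0
```

```bash
python3 - <<'E'
from h import *
a=img("scene");b=img("side");w=img("wrist")
A=cv2.resize(a["frame"][170:290,210:370],(800,600))[:,:,::-1]
B=b["frame"][130:250,260:420][:,:,::-1]
c=np.zeros((600,800,3),np.uint8);c[:300,:400]=cv2.resize(A,(400,300));c[:300,400:]=cv2.resize(B,(400,300));c[300:,:480]=cv2.resize(w["frame"],(480,300))[:,:,::-1]
cv2.imwrite("pics/g1.png",c)
o=env.observe();print(o["ee_pos"],o["eef_rot"],o["wrist_force"],o["opening"])
E
```

```text
[0.57734888 0.16953618 0.02339541] [-1.63951716e-04  9.87835517e-01  1.55496560e-01  1.33544494e-03] [-0.12210774  0.88821298  0.61507553] 0.08667176203498295
```

View pics/g1.png

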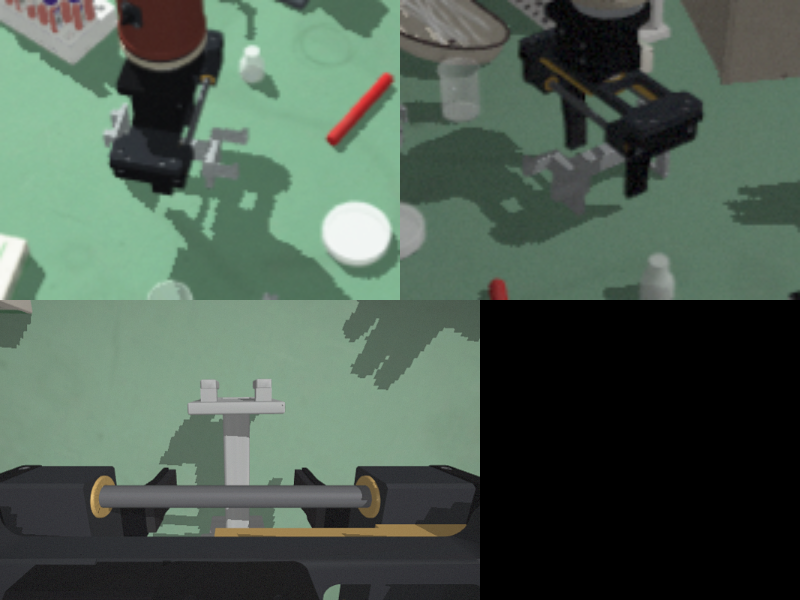

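The hanger sits squarely between the open fingers, with its bar at wrist (237,470) in the mosaic. Its plate and claws point away from the gripper, along tool +x. I'll grip it.

Call:
apply_moves(increments=[[[0, 0, 0, 0, 0, 0], [0, 0, 0, 0, 0, 0], [0, 0, 0, 0, 0, 0], [0, 0, 0, 0, 0, 0], [0, 0, 0, 0, 0, 0], [0, 0, 0, 0, 0, 0]]], fingers=1)

```text
time_s: 7.05
ee_pos: [0.5761, 0.169, 0.0215]
eef_rot: [-0.0, 0.988, 0.156, -0.0]
wrist_force: [0.1, 0.7, 0.8]
opening: 0.0348
finger_force: 0.0
```

Call:
apply_moves(increments=[[[0, 0, -0.02, 0, 0, 0], [0, 0, -0.04, 0, 0, 0], [0, 0, -0.12, 0, 0, 0], [0, 0, -0.12, 0, 0, 0], [0, 0, -0.1, 0, 0, 0], [0, 0, -0.05, 0, 0, 0], [0, 0, 0, 0, 0, 0]]], fingers=1)

```text
time_s: 7.92
ee_pos: [0.5765, 0.1691, 0.1573]
eef_rot: [0.0, 0.988, 0.156, 0.001]
wrist_force: [0.4, -0.2, -4.4]
opening: 0.0156
finger_force: 29.9
```

```bash
python3 - <<'E'
from h import *
w=img("wrist")
save(w,"w3.png")
o=env.observe();print({k:np.round(v,4) for k,v in o.items()})
T=R.from_quat(np.roll(o["eef_rot"],-1)).as_matrix()
f=w["frame"].astype(int); m=(f[:,:,1]-f[:,:,0]<12)&(f[:,:,1]>110); m[:60]=0;m[200:]=0;m[:,:230]=0;m[:,400:]=0
cv2.imwrite("pics/x.png",m.astype(np.uint8)*255)
rm,t=cam(w); print("cam in tool",np.round(T.T@(-rm.T@t-o["ee_pos"]),4)); print(np.round(T.T@rm.T,3))
for t in("bracket","bracket_grip","bracket_claws"): print(t,[(np.round(x["point"],1),round(x["conf"],2)) for x in env.mark_of("wrist",t)])
E
```

```text
{'time_s': np.float64(7.975), 'joint_positions': array([ 0.1346,  0.3382, -0.6048,  1.6506,  0.2026,  1.2166, -1.7727]), 'joint_vel': array([-0.0016,  0.018 ,  0.0038,  0.0197,  0.0027, -0.0033,  0.0015]), 'joint_efforts': array([-6.18000e-02, -6.17289e+01, -7.80260e+00, -4.10341e+01,
       -5.40000e-02, -1.87000e-02,  3.23000e-02]), 'ee_pos': array([0.5759, 0.1688, 0.1561]), 'eef_rot': array([ 1.000e-04,  9.878e-01,  1.557e-01, -2.000e-04]), 'wrist_force': array([ 0.1541, -0.1529, -3.5456]), 'moment': array([0.0207, 0.0323, 0.0133]), 'finger_force': np.float64(29.9301), 'opening': np.float64(0.0157)}
cam in tool [ 0.0681 -0.0009 -0.1636]
[[-0.001 -0.969 -0.246]
 [ 1.    -0.001 -0.   ]
 [-0.    -0.246  0.969]]
bracket [(array([310.9, 128. ]), 0.78), (array([161.4, 298.8]), 0.53), (array([132.7, 228.1]), 0.42)]
bracket_grip [(array([314.4, 234.7]), 0.85)]
bracket_claws [(array([309.5, 128.6]), 0.86), (array([451.4, 233.2]), 0.17)]
```

View pics/w3.png

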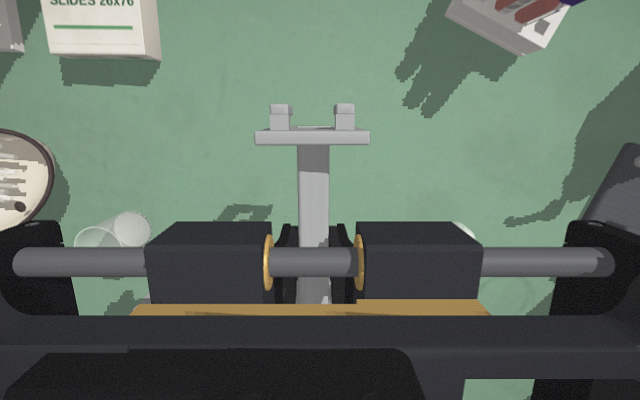

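The hanger is gripped at 29.9 N. Its plate top spans columns 255–370 near row 131–144, and the claws' tips are at row 104. I'll solve its pose in the tool from pixel profiles.

```bash
python3 - <<'E'
from h import *
f=cv2.imread("pics/w3.png")[:,:,::-1].astype(int)
pr=lambda a:print([f"{r}/{g}" for r,g,b in a])
print("row135 L");pr(f[135,250:262]);print("row135 R");pr(f[135,364:376])
print("row141 L");pr(f[141,250:262]);print("row141 R");pr(f[141,364:376])
for c in(262,280,344,362): print("col",c);pr(f[98:150,c])
print("row108");pr(f[108,266:296]);pr(f[108,330:360]);print("row 150 bar");pr(f[155,294:334]);pr(f[205,294:334])
E
```

```text
row135 L
['139/169', '137/169', '139/170', '135/163', '130/136', '159/160', '179/180', '177/179', '173/175', '173/175', '173/176', '175/176']
row135 R
['179/181', '177/178', '180/181', '179/180', '180/183', '169/172', '132/156', '136/169', '138/171', '135/168', '135/167', '138/170']
row141 L
['137/167', '133/165', '136/168', '134/162', '120/131', '148/147', '172/173', '167/167', '168/169', '170/172', '168/169', '169/173']
row141 R
['169/171', '170/173', '169/172', '170/171', '172/172', '175/178', '127/156', '137/169', '140/171', '136/167', '139/172', '137/170']
col 262
['131/163', '135/166', '132/165', '131/164', '131/163', '132/164', '136/167', '135/167', '135/166', '137/168', '132/165', '138/169', '135/166', '138/168', '136/165', '135/167', '137/169', '136/169', '135/167', '137/168', '139/170', '136/169', '135/168', '135/168', '137/169', '138/168', '137/167', '137/167', '137/169', '134/166', '135/168', '137/153', '140/141', '173/174', '183/184', '177/179', '173/175', '173/176', '173/174', '174/176', '171/174', '172/174', '170/171', '172/173', '166/166', '160/159', '130/130', '122/1
[... 2652 characters left out ...]
/117', '112/113', '115/113', '116/116', '116/114', '115/116', '113/113', '112/113', '114/114', '114/115', '111/113', '111/112', '113/114', '112/113', '114/114', '116/114', '111/112', '110/109', '111/114', '120/142', '136/167', '136/166', '139/169', '136/168']
['134/165', '136/167', '136/168', '133/160', '113/114', '135/135', '157/157', '172/173', '176/178', '174/176', '173/175', '176/177', '175/176', '173/175', '176/179', '170/173', '170/174', '172/174', '173/174', '174/176', '173/175', '174/176', '173/175', '171/176', '176/176', '173/173', '172/173', '168/172', '171/173', '172/174', '174/174', '175/175', '177/178', '178/179', '164/167', '129/158', '136/168', '138/170', '133/165', '138/170']
```

```bash
cat > fit.py <<'E'
from h import *
from scipy.optimize import least_squares
w=img("wrist"); print("cx",w["cx"],w["cy"],w["fx"],w["fy"])
o=env.observe();T=R.from_quat(np.roll(o["eef_rot"],-1)).as_matrix();p=o["ee_pos"]
B0=np.diag([1.,-1,-1]) # bracket->tool
obs=[((-6,24,70),(253.7,None)),((-6,-24,70),(370.4,None)),((-6,14,70),(None,144.8)),((-6,-14,70),(None,144.8)),((0,20,70),(None,129.3)),((0,-20,70),(None,129.2)),
((11,14,64),(None,103.4)),((11,-14,64),(None,103.0)),((8,18,64),(269.5,None)),((8,-18,64),(354.7,None)),((-16,8,48),(296.8,None)),((-16,-8,48),(329.3,None)),((-40,8,48),(297.8,None)),((-40,-8,48),(328.9,None))]
def tp(q,X): return R.from_rotvec([q[5],q[3],q[4]]).as_matrix()@B0@(np.array(X)/1000-[-.06,0,.038])+q[:3]
def res(q):
    e=[]
    for X,(u,v) in obs:
        a=proj(w,T@tp(q,X)+p)
        if u is not None:e.append(a[0]-u)
        if v is not None:e.append(a[1]-v)
    return np.r_[e,q[5]/.02, q[3]/.05]
s=least_squares(res,np.r_[0,0,-.0187,0,0,0]);q=s.x
print("grip in tool mm",(q[:3]*1e3).round(2),"pitch yaw roll deg",np.degrees(q[3:]).round(2));print(s.fun.round(2))
print("cov sd",np.sqrt(np.diag(np.linalg.inv(s.jac.T@s.jac))).round(5))
print("origin in tool",(tp(q,(0,0,0))*1e3).round(2), "world", (T@tp(q,(0,0,0))+p).round(4))
E
python3 fit.py
```

```text
cx 313.27017123247947 196.81810528199628 311.96665174177116 311.96665174177116
grip in tool mm [ 1.58 -0.69 -1.53] pitch yaw roll deg [-1.69 -0.29 -0.56]
[ 0.46 -0.04  0.   -0.35  0.75  0.3  -0.34 -0.38  0.03  0.14 -0.28 -0.05
 -0.45  0.08 -0.49 -0.59]
cov sd [0.00099 0.0004  0.00262 0.03537 0.00744 0.01522]
origin in tool [60.43 -0.61 38.22] world [0.6327 0.1879 0.1168]
```

The grip formed while the tool was already rising, so the bar is held only by the fingertips (about 17 mm too high). I'll set it back down and regrip properly.

Call:
apply_moves(increments=[[[0, 0, 0.12, 0, 0, 0], [0, 0, 0.12, 0, 0, 0], [0, 0, 0.09, 0, 0, 0], [0, 0, 0.04, 0, 0, 0], [0, 0, 0.015, 0, 0, 0], [0, 0, 0, 0, 0, 0], [0, 0, 0.005, 0, 0, 0], [0, 0, 0, 0, 0, 0]]])

```text
time_s: 9.18
ee_pos: [0.5765, 0.1691, 0.0402]
eef_rot: [0.0, 0.988, 0.156, 0.0]
wrist_force: [-0.3, 0.3, -3.0]
opening: 0.0157
finger_force: 29.9
```

Call:
apply_moves(increments=[[[0, 0, 0.003, 0, 0, 0], [0, 0, 0, 0, 0, 0]]])

```text
time_s: 9.43
ee_pos: [0.5761, 0.169, 0.0387]
eef_rot: [-0.0, 0.988, 0.156, 0.0]
wrist_force: [0.3, 0.6, -3.0]
opening: 0.0155
finger_force: 29.9
```

Call:
apply_moves(increments=[[[0, 0, 0.003, 0, 0, 0], [0, 0, 0, 0, 0, 0]]])

```text
time_s: 9.68
ee_pos: [0.5763, 0.169, 0.0382]
eef_rot: [0.0, 0.988, 0.156, 0.0]
wrist_force: [-1.9, -1.8, 3.2]
opening: 0.0157
finger_force: 29.9
```

The hanger now rests on the table, since the wrist force turned upward. I'll open part-way, go down about 17 mm and regrip.

Call:
apply_moves(increments=[[[0, 0, 0, 0, 0, 0], [0, 0, 0, 0, 0, 0], [0, 0, 0, 0, 0, 0], [0, 0, 0, 0, 0, 0], [0, 0, 0.03, 0, 0, 0], [0, 0, 0.028, 0, 0, 0], [0, 0, 0, 0, 0, 0]]], fingers=0.6)

```text
time_s: 10.55
ee_pos: [0.5753, 0.1688, 0.0192]
eef_rot: [0.0, 0.988, 0.156, -0.001]
wrist_force: [0.3, -0.4, -0.3]
opening: 0.0351
finger_force: 0.0
```

Call:
apply_moves(increments=[[[0, 0, 0, 0, 0, 0], [0, 0, 0, 0, 0, 0], [0, 0, 0, 0, 0, 0], [0, 0, 0, 0, 0, 0], [0, 0, 0, 0, 0, 0], [0, 0, 0, 0, 0, 0]]], fingers=1)

```text
time_s: 11.3
ee_pos: [0.5763, 0.169, 0.0206]
eef_rot: [0.0, 0.988, 0.156, 0.0]
wrist_force: [0.6, -1.0, 3.0]
opening: 0.0157
finger_force: 30.0
```

Call:
apply_moves(increments=[[[0, 0, -0.04, 0, 0, 0], [0, 0, -0.11, 0, 0, 0], [0, 0, -0.15, 0, 0, 0], [0, 0, -0.15, 0, 0, 0], [0, 0, -0.1, 0, 0, 0], [0, 0, -0.05, 0, 0, 0.1], [0, 0, 0, 0, 0, 0.21], [0, 0, 0, 0, 0, 0.1]]])

```text
time_s: 12.3
ee_pos: [0.5757, 0.1691, 0.2009]
eef_rot: [-0.0, 1.0, -0.006, -0.0]
wrist_force: [-0.1, -1.0, -2.6]
opening: 0.0158
finger_force: 30.0
```

Call:
apply_moves(increments=[[[-0.03, 0.08, 0, 0, 0, 0], [-0.06, 0.15, 0, 0, 0, 0], [-0.06, 0.16, 0, 0, 0, 0], [-0.06, 0.16, 0, 0, 0, 0], [-0.06, 0.16, 0, 0, 0, 0], [-0.05, 0.16, 0, 0, 0, 0], [-0.03, 0.16, 0, 0, 0, 0], [0, 0.1, 0, 0, 0, 0]]])

```text
time_s: 13.3
ee_pos: [0.4666, -0.1712, 0.2007]
eef_rot: [0.0, 1.0, -0.006, -0.0]
wrist_force: [0.7, 0.3, -2.2]
opening: 0.0156
finger_force: 30.0
```

```bash
python3 - <<'E'
from h import *
o=env.observe();print({k:np.round(v,4) for k,v in o.items()})
print("yaw",np.degrees(2*np.arctan2(o["eef_rot"][2],o["eef_rot"][1])))
E
```

```text
{'time_s': np.float64(13.3), 'joint_positions': array([ 0.5744,  0.0543, -0.3219,  1.844 ,  0.0186,  1.2463, -1.3354]), 'joint_vel': array([ 0.2079,  0.1506,  0.1922, -0.1574,  0.0303,  0.0042,  0.4166]), 'joint_efforts': array([ -0.3351, -45.6897,  -0.1009, -39.5844,   0.142 ,   0.1127,
        -0.5163]), 'ee_pos': array([ 0.4666, -0.1712,  0.2007]), 'eef_rot': array([ 2.0e-04,  1.0e+00, -5.8e-03, -2.0e-04]), 'wrist_force': array([ 0.7159,  0.2995, -2.1681]), 'moment': array([ 0.0656, -0.0488, -0.0445]), 'finger_force': np.float64(29.9957), 'opening': np.float64(0.0156)}
yaw -0.665104217730476
```

Call:
apply_moves(increments=[[[0, 0.067, 0.05, 0, 0, 0], [0, 0, 0.12, 0, 0, 0], [0, 0, 0.12, 0, 0, 0], [0, 0, 0.082, 0, 0, 0], [0.06, 0, 0, 0, 0, 0], [0.06, 0, 0, 0, 0, 0], [0.02, 0, 0, 0, 0, 0], [0, 0, 0, 0, 0, 0]]])

```text
time_s: 14.3
ee_pos: [0.5095, -0.1888, 0.0881]
eef_rot: [-0.0, 1.0, -0.004, -0.0]
wrist_force: [0.0, 0.0, -2.8]
opening: 0.0158
finger_force: 30.0
```

```bash
python3 - <<'E'
from h import *
o=env.observe();print(np.round(o["ee_pos"],4),np.round(o["eef_rot"],4),np.round(o["wrist_force"],2))
w=img("wrist")
b=img("side")
A=w["frame"][0:180,160:480][:,:,::-1];B=b["frame"][200:350,320:520][:,:,::-1]
c=np.zeros((600,800,3),np.uint8);c[:300,:533]=cv2.resize(A,(533,300),interpolation=cv2.INTER_CUBIC);c[300:,:400]=cv2.resize(B,(400,300),interpolation=cv2.INTER_CUBIC)
s=img("scene");c[300:,400:]=cv2.resize(s["frame"][80:230,230:430][:,:,::-1],(400,300),interpolation=cv2.INTER_CUBIC)
cv2.imwrite("pics/e1.png",c); save(w,"w5.png")
for t in("stand_slots","stand_entry","bracket_claws"): print(t,[(np.round(x["point"],1),round(x["conf"],2)) for x in env.mark_of("wrist",t)])
E
```

```text
[ 0.5095 -0.1888  0.0881] [-4.0e-04  1.0e+00 -4.2e-03 -5.0e-04] [ 0.03  0.   -2.84]
stand_slots [(array([312.2,  65.6]), 0.91), (array([107.8, 288.1]), 0.38)]
stand_entry [(array([308.3,  83.6]), 0.7)]
bracket_claws [(array([314.3, 130.6]), 0.74)]
```

View pics/e1.png

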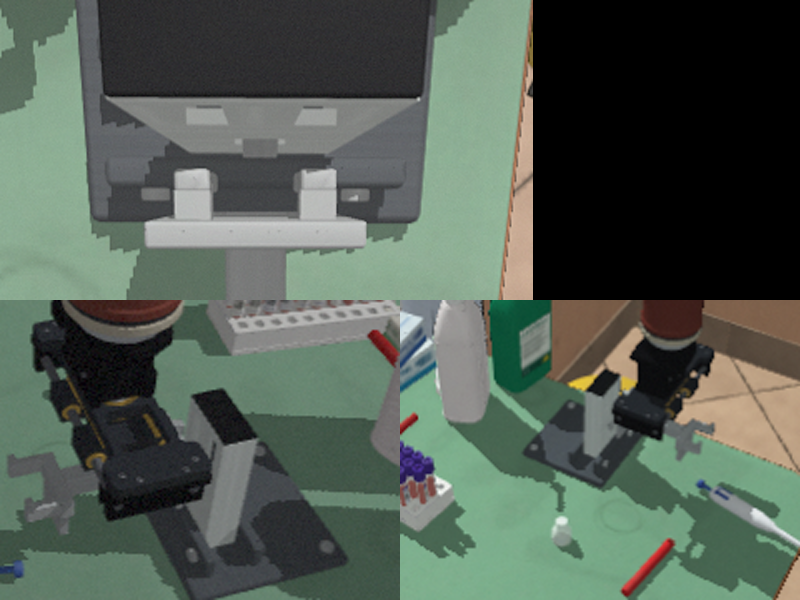

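The wrist view shows the rail's black top with its front edge at about row 58, columns 222–412, both slots, the catch, and the claws squarely below. I'll take the lateral offset and yaw from sub-pixel edges.

```bash
python3 - <<'E'
import cv2,numpy as np
f=cv2.imread("pics/w5.png").astype(int).sum(2)//3
def edge(v,x0,thr=12,):
    d=np.diff(cv2.GaussianBlur(v.astype(np.float32)[None],(3,1),0)[0]); return [(round(x0+i+.5,1),int(d[i])) for i in range(1,len(d)-1) if abs(d[i])>thr and abs(d[i])>=abs(d[i-1]) and abs(d[i])>abs(d[i+1])]
for r in(30,40,50,54,56,62,66,68,70,72,75,80): print("row",r,edge(f[r,200:430],200,8))
for r in(104,106,108,120,135,138,142): print("row",r,edge(f[r,240:390],240,8))
for c in(225,240,260,284,300,317,335,350,374,390,408): print("col",c,edge(f[40:155,c],40,10))
E
```

```text
row 30 [(206.5, -27), (219.5, -20), (415.5, 22), (419.5, 25)]
row 40 [(207.5, -33), (220.5, -28), (414.5, 24), (419.5, 22)]
row 50 [(208.5, -35), (221.5, -24), (414.5, 21), (418.5, 24)]
row 54 [(208.5, -33), (221.5, -29), (413.5, 22), (417.5, 24)]
row 56 [(208.5, -31), (222.5, -20), (413.5, 22), (417.5, 24)]
row 62 [(209.5, -32), (219.5, -16), (228.5, 18), (417.5, 25)]
row 66 [(209.5, -35), (219.5, -15), (234.5, 18), (271.5, 13), (293.5, -14), (340.5, 12), (361.5, -11), (416.5, 22)]
row 68 [(209.5, -32), (220.5, -13), (237.5, 19), (271.5, 14), (294.5, -13), (339.5, 13), (361.5, -13), (416.5, 24)]
row 70 [(209.5, -30), (220.5, -16), (240.5, 19), (271.5, 14), (295.5, -13), (338.5, 12), (361.5, -13), (393.5, -8), (416.5, 25)]
row 72 [(209.5, -28), (220.5, -16), (243.5, 18), (271.5, 14), (295.5, -11), (337.5, 12), (361.5, -12), (416.5, 26)]
row 75 [(210.5, -29), (229.5, -16), (232.5, 9), (240.5, -16), (246.5, 12), (385.5, -8), (416.5, 23)]
row 80 [(210.5, -35), (256.5, 10), (376.5, -9), (415.5, 23)]
row 104 [(246.5, -9), (264.5, 43), (285.5, -31), (289.5, -13), (336.5, 15), (340.5, 27), 
[... 844 characters left out ...]
74.5, -11), (91.5, -23), (101.5, 50), (132.5, 11), (147.5, -25)]
col 300 [(58.5, 43), (91.5, -23), (126.5, 21), (129.5, 21), (132.5, 16), (147.5, -25)]
col 317 [(58.5, 45), (93.5, -15), (126.5, 21), (129.5, 23), (132.5, 16), (147.5, -25)]
col 335 [(58.5, 43), (91.5, -23), (126.5, 20), (131.5, 27), (147.5, -27), (150.5, 24)]
col 350 [(58.5, 48), (62.5, -12), (65.5, 23), (74.5, -12), (91.5, -26), (101.5, 39), (132.5, 11), (137.5, -11), (147.5, -28), (150.5, 19)]
col 374 [(58.5, 46), (81.5, -12), (112.5, 23), (116.5, 24), (120.5, -37), (131.5, 46), (146.5, -21), (149.5, 13)]
col 390 [(58.5, 43), (129.5, -10), (133.5, 15), (143.5, 20)]
col 408 [(58.5, 44), (61.5, -11), (130.5, -10), (132.5, 33)]
```

```bash
python3 - <<'E'
from h import *
w=img("wrist"); o=env.observe(); print(o["ee_pos"].round(4))
for n,p,z in(("railL",(222.6,57.8),.146),("railR",(413.4,58.3),.146),("clawL",(264.5,101.8),.1325),("clawR",(361.5,101.8),.1325),("plL",(246.5,130),.1385),("plR",(379.5,130),.1385),("plfL",(246.5,147.5),.1385),("slotin L",(293.5,66),.13),("slotin R",(340.5,66),.13)):
    print(n,at_z(w,p,z).round(4))
E
```

```text
[ 0.5095 -0.1896  0.0889]
railL [ 0.595  -0.1612  0.146 ]
railR [ 0.5942 -0.2208  0.146 ]
clawL [ 0.5823 -0.1717  0.1325]
clawR [ 0.582  -0.207   0.1325]
plL [ 0.5726 -0.1657  0.1385]
plR [ 0.5721 -0.2127  0.1385]
plfL [ 0.5665 -0.1654  0.1385]
slotin L [ 0.5947 -0.1824  0.13  ]
slotin R [ 0.5946 -0.1994  0.13  ]
```

Rail middle is y = -0.191 and the claws' middle is -0.1894, so I shift 1.6 mm. The gap from claws to rail is 12.5 mm. I'll advance in checked steps.

Call:
apply_moves(increments=[[[0, 0.0054, -0.003, 0, 0, 0], [0, 0, 0, 0, 0, 0], [0.015, 0, 0, 0, 0, 0], [0.015, 0, 0, 0, 0, 0], [0.01, 0, 0, 0, 0, 0], [0.01, 0, 0, 0, 0, 0], [0.01, 0, 0, 0, 0, 0], [0, 0, 0, 0, 0, 0]]])

```text
time_s: 15.65
ee_pos: [0.528, -0.1912, 0.0896]
eef_rot: [-0.0, 1.0, -0.005, 0.0]
wrist_force: [-0.7, 0.3, -3.3]
opening: 0.0155
finger_force: 30.0
```

There's no contact after 18 mm, so the claws are in the slots. I'll advance the rest gently.

Call:
apply_moves(increments=[[[0.006, 0, 0, 0, 0, 0], [0.004, 0, 0, 0, 0, 0], [0, 0, 0, 0, 0, 0]]])

```text
time_s: 16.02
ee_pos: [0.5308, -0.1913, 0.0897]
eef_rot: [-0.0, 1.0, -0.005, 0.0]
wrist_force: [-0.5, 0.1, -4.2]
opening: 0.0158
finger_force: 30.0
```

Call:
apply_moves(increments=[[[0.004, 0, 0, 0, 0, 0], [0, 0, 0, 0, 0, 0]]])

```text
time_s: 16.27
ee_pos: [0.532, -0.1913, 0.0897]
eef_rot: [-0.0, 1.0, -0.005, 0.0]
wrist_force: [-0.0, -1.4, -3.0]
opening: 0.0159
finger_force: 30.0
```

Call:
apply_moves(increments=[[[0.002, 0, 0, 0, 0, 0], [0, 0, 0, 0, 0, 0]]])

```text
time_s: 16.52
ee_pos: [0.5326, -0.1913, 0.0897]
eef_rot: [-0.0, 1.0, -0.005, -0.0]
wrist_force: [-0.2, 0.9, -3.3]
opening: 0.0158
finger_force: 30.0
```

Call:
apply_moves(increments=[[[0.002, 0, 0, 0, 0, 0], [0, 0, 0, 0, 0, 0]]])

```text
time_s: 16.77
ee_pos: [0.5326, -0.1913, 0.0895]
eef_rot: [-0.0, 1.0, -0.005, -0.001]
wrist_force: [-3.8, 0.0, -2.3]
opening: 0.0158
finger_force: 30.0
```

The back face touches the rail (-3.8 N). I'll back off slightly and lower.

Call:
apply_moves(increments=[[[-0.002, 0, 0, 0, 0, 0], [0, 0, 0.008, 0, 0, 0], [0, 0, 0.008, 0, 0, 0], [0, 0, 0.008, 0, 0, 0], [0, 0, 0, 0, 0, 0]]])

```text
time_s: 17.4
ee_pos: [0.5308, -0.1915, 0.0822]
eef_rot: [-0.0, 1.0, -0.005, -0.002]
wrist_force: [-10.8, 1.6, 4.2]
opening: 0.0159
finger_force: 30.0
```

Call:
apply_moves(increments=[[[0, 0, 0.008, 0, 0, 0], [0, 0, 0.008, 0, 0, 0], [0, 0, 0, 0, 0, 0]]])

```text
time_s: 17.77
ee_pos: [0.5298, -0.1915, 0.0769]
eef_rot: [-0.0, 1.0, -0.005, -0.003]
wrist_force: [-13.2, 0.8, 4.6]
opening: 0.0157
finger_force: 30.0
```

Call:
apply_moves(increments=[[[0, 0, 0.007, 0, 0, 0], [0, 0, 0.005, 0, 0, 0], [0, 0, 0, 0, 0, 0]]])

```text
time_s: 18.15
ee_pos: [0.5292, -0.1914, 0.0731]
eef_rot: [-0.0, 1.0, -0.005, -0.003]
wrist_force: [-14.1, 1.5, 4.8]
opening: 0.0157
finger_force: 30.0
```

Call:
apply_moves(increments=[[[0, 0, 0.004, 0, 0, 0], [0, 0, 0, 0, 0, 0]]])

```text
time_s: 18.4
ee_pos: [0.5291, -0.1914, 0.0718]
eef_rot: [-0.0, 1.0, -0.005, -0.003]
wrist_force: [-15.9, 1.6, 4.2]
opening: 0.0156
finger_force: 30.0
```

Call:
apply_moves(increments=[[[0, 0, 0.004, 0, 0, 0], [0, 0, 0, 0, 0, 0]]])

```text
time_s: 18.65
ee_pos: [0.529, -0.1914, 0.0706]
eef_rot: [-0.0, 1.0, -0.005, -0.003]
wrist_force: [-14.6, 1.1, 5.0]
opening: 0.0156
finger_force: 30.0
```

Call:
apply_moves(increments=[[[0, 0, 0.003, 0, 0, 0], [0, 0, 0, 0, 0, 0]]])

```text
time_s: 18.9
ee_pos: [0.529, -0.1915, 0.0697]
eef_rot: [-0.0, 1.0, -0.005, -0.004]
wrist_force: [-15.5, 1.6, 3.7]
opening: 0.0159
finger_force: 30.0
```

Call:
apply_moves(increments=[[[0, 0, 0.004, 0, 0, 0], [0, 0, 0, 0, 0, 0]]])

```text
time_s: 19.15
ee_pos: [0.5289, -0.1914, 0.0684]
eef_rot: [-0.0, 1.0, -0.005, -0.004]
wrist_force: [-15.5, 1.8, 3.8]
opening: 0.0157
finger_force: 30.0
```

```bash
python3 - <<'E'
from h import *
o=env.observe();print({k:np.round(o[k],4) for k in("ee_pos","eef_rot","wrist_force","moment","opening","finger_force")})
w=img("wrist");save(w,"w6.png")
b=img("side");s=img("scene")
A=w["frame"][0:240,160:480][:,:,::-1]
c=np.zeros((600,800,3),np.uint8);c[:,:]=cv2.resize(A,(800,600),interpolation=cv2.INTER_CUBIC)
c[400:,:267]=cv2.resize(s["frame"][100:190,270:390][:,:,::-1],(267,200),interpolation=cv2.INTER_CUBIC)
c[400:,533:]=cv2.resize(b["frame"][220:310,340:460][:,:,::-1],(267,200),interpolation=cv2.INTER_CUBIC)
cv2.imwrite("pics/e2.png",c)
E
```

```text
{'ee_pos': array([ 0.5289, -0.1914,  0.0684]), 'eef_rot': array([-4.0e-04,  1.0e+00, -5.1e-03, -3.6e-03]), 'wrist_force': array([-15.4875,   1.8422,   3.8451]), 'moment': array([0.2463, 3.0456, 0.0214]), 'opening': np.float64(0.0157), 'finger_force': np.float64(30.0005)}
```

View pics/e2.png

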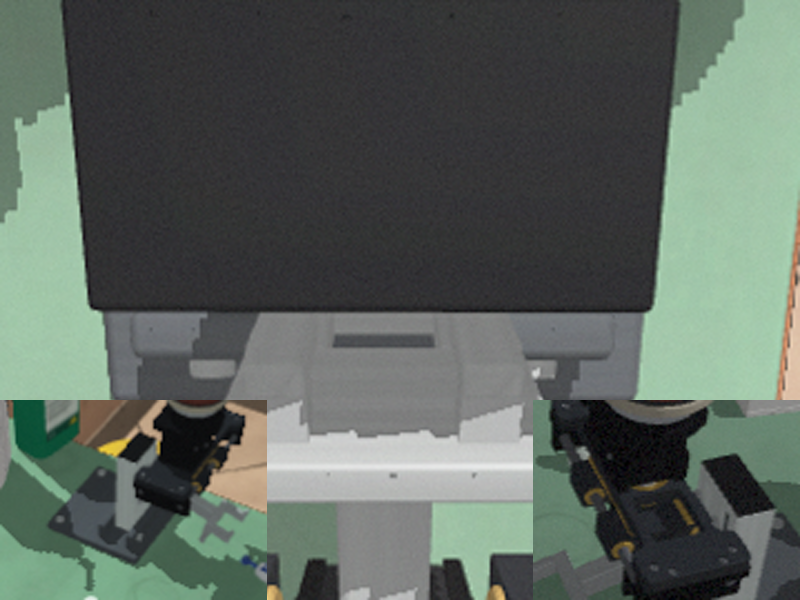

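The view shows the hanger pitched nose-up in the grip: the plate's back face is visible at rows 310–435 of the crop, in front of the rail's edge at row 310. So the claws came out. The catch pushed it back about 3 mm and the teeth rode up on the front plate. I'll back off, level it on the table at the old place and regrip nearer the plate. Next time I'll hold a forward push while lowering.

Call:
apply_moves(increments=[[[-0.02, 0, 0, 0, 0, 0], [-0.05, 0, 0, 0, 0, 0], [-0.08, 0, 0, 0, 0, 0], [-0.08, 0, -0.05, 0, 0, 0], [0, 0, -0.12, 0, 0, 0], [0, 0, -0.12, 0, 0, 0], [0, 0, -0.1, 0, 0, 0], [0, 0, 0, 0, 0, 0]]])

```text
time_s: 20.3
ee_pos: [0.4647, -0.1911, 0.1888]
eef_rot: [0.001, 1.0, -0.005, 0.002]
wrist_force: [0.7, 0.5, -3.6]
opening: 0.0157
finger_force: 30.0
```

```bash
python3 - <<'E'
from h import *
o=env.observe();print({k:np.round(o[k],4) for k in("time_s","ee_pos","eef_rot","wrist_force","moment","opening","finger_force")})
w=img("wrist");save(w,"w7.png");b=img("side")
f=w["frame"].astype(int); g=f.sum(2)//3
def edge(v,x0,thr=10):
    d=np.diff(cv2.GaussianBlur(v.astype(np.float32)[None],(3,1),0)[0]); return [(x0+i+.5,int(d[i])) for i in range(1,len(d)-1) if abs(d[i])>thr and abs(d[i])>=abs(d[i-1]) and abs(d[i])>abs(d[i+1])]
for r in(150,160,170,175,180,185,190,195,200,210): print(r,edge(g[r,225:400],225,12))
for c in(260,280,300,314,330,350,370): print("c",c,edge(g[60:225,c],60,12))
for t in("bracket_claws","bracket_grip","bracket"): print(t,[(np.round(x["point"],1),round(x["conf"],2)) for x in env.mark_of("wrist",t)])
m=[x for x in env.outline_of("wrist","bracket")][:1]
if m: print("bbox",m[0]["bbox"],m[0]["conf"])
# loose objects along robot-side
for p in((208,342),(330,335)): print("pipette",at_z(b,p,.01).round(3))
E
```

```text
{'time_s': np.float64(20.3), 'ee_pos': array([ 0.4647, -0.1911,  0.1888]), 'eef_rot': array([ 0.001 ,  1.    , -0.0047,  0.0024]), 'wrist_force': array([ 0.7154,  0.4603, -3.612 ]), 'moment': array([ 0.0353, -0.0185,  0.0042]), 'opening': np.float64(0.0157), 'finger_force': np.float64(29.9995)}
150 [(244.5, -25), (253.5, 34), (256.5, -18), (281.5, -14), (284.5, 18), (330.5, -26), (345.5, 15), (372.5, -12)]
160 [(245.5, -22), (249.5, 32), (255.5, -19), (258.5, 12), (282.5, -15), (284.5, 22), (329.5, -22), (343.5, 22)]
170 [(245.5, 13), (254.5, -31), (258.5, 22), (284.5, 16), (337.5, -26), (343.5, 24)]
175 [(243.5, 12), (383.5, -12)]
180 [(241.5, 13)]
185 [(239.5, 14), (387.5, -20)]
190 [(240.5, 13)]
195 []
200 [(293.5, -13), (332.5, 17)]
210 [(294.5, -16), (332.5, 14)]
c 260 [(85.5, 16), (132.5, 19), (145.5, -12), (220.5, -37)]
c 280 [(85.5, 17), (120.5, 30), (185.5, -13)]
c 300 [(86.5, 16), (120.5, 32), (123.5, -13), (132.5, -21), (138.5, 29), (185.5, -15), (197.5, -17)]
c 314 [(86.5, 16), (120.5, 32), (137.5, 12), (185.5, -14), (197.5, -17)]
c 330 [(86.5, 14), (99.5, 17), (120.5, 15), (123.5, -14), (142.5, -22), (144.5, 22), (147.5, -24), (149.5, 21), (159.5, -23), (161.5, 18), (185.5, -16), (197.5, -16)]
c 350 [(67.5, 21), (70.5, 13), (73.5, -24), (86.5, 17), (120.5, 13), (145.5, -15), (185.5, -17)]
c 370 [(67.5, 12), (86.5, 15), (93.5, 21), (185.5, -18), (220.5, -37)]
bracket_claws [(array([313.8, 171.2]), 0.97)]
bracket_grip [(array([314.1, 258.8]), 0.68)]
bracket [(array([310.8, 117.6]), 0.72)]
bbox [313.6, 211.3, 152.1, 181.3] 0.67
pipette [ 0.228 -0.144  0.01 ]
pipette [ 0.433 -0.192  0.01 ]
```

```bash
python3 - <<'E'
from h import *
from scipy.optimize import least_squares
w=img("wrist");o=env.observe();T=R.from_quat(np.roll(o["eef_rot"],-1)).as_matrix();p=o["ee_pos"]
B0=np.diag([1.,-1,-1])
obs=[((0,0,0),120.5,1),((0,0,70),185.5,1),((-6,0,70),197.5,1),((-3,24,70),239.5,0),((-3,-24,70),387.6,0)]
def pt(q,X): return R.from_rotvec([0,q[2],0]).as_matrix()@B0@(np.array(X)/1000-[-.06,0,.038])+[q[0],-.0005,q[1]]
f=lambda q:[proj(w,T@pt(q,X)+p)[k]-v for X,v,k in obs]
s=least_squares(f,[0,-.0175,.3]);print(s.x,np.degrees(s.x[2]),np.round(s.fun,2))
for X in((0,0,0),(-140,0,0),(-100,0,0)): print(X,"below tcp",pt(s.x,X).round(4))
E
```

```text
[-0.00251343 -0.01699323  0.27402982] 15.700752041694225 [-0.14 -1.98  2.13  1.36  0.79]
(0, 0, 0) below tcp [ 0.0655 -0.0005  0.0034]
(-140, 0, 0) below tcp [-0.0692 -0.0005  0.0412]
(-100, 0, 0) below tcp [-0.0307 -0.0005  0.0304]
```

Call:
apply_moves(increments=[[[0.02, -0.1, 0, 0, 0, 0], [0.05, -0.16, 0, 0, 0, 0], [0.05, -0.16, 0, 0, 0, 0], [0.05, -0.16, 0, 0, 0, 0], [0.05, -0.16, 0, 0, 0, 0], [0.05, -0.16, 0, 0, 0, 0], [0.05, -0.13, 0.05, 0, 0, 0], [0, 0, 0.12, 0, 0, 0]]])

```text
time_s: 21.65
ee_pos: [0.5637, 0.1224, 0.1359]
eef_rot: [-0.002, 1.0, -0.002, 0.001]
wrist_force: [0.3, -0.7, -3.7]
opening: 0.0161
finger_force: 30.0
```

Call:
apply_moves(increments=[[[0, 0, 0.12, 0, 0, 0], [0, 0, 0.12, 0, 0, 0], [0, 0, 0.05, 0, 0, 0], [0, 0, 0.02, 0, 0, 0], [0, 0, 0.02, 0, 0, 0], [0, 0, 0.015, 0, 0, 0], [0, 0, 0, 0, 0, 0]]])

```text
time_s: 22.52
ee_pos: [0.5626, 0.1174, 0.0323]
eef_rot: [-0.0, 1.0, -0.005, 0.0]
wrist_force: [-0.6, -0.6, -3.5]
opening: 0.0154
finger_force: 30.0
```

Call:
apply_moves(increments=[[[0, 0, 0.01, 0, 0, 0], [0, 0, 0, 0, 0, 0]]])

```text
time_s: 22.78
ee_pos: [0.5643, 0.1176, 0.0305]
eef_rot: [-0.0, 1.0, -0.005, 0.002]
wrist_force: [2.2, -1.3, 4.6]
opening: 0.016
finger_force: 30.0
```

Call:
apply_moves(increments=[[[0, 0, 0.01, 0, 0, 0], [0, 0, 0.005, 0, 0, 0], [0, 0, 0, 0, 0, 0]]])

```text
time_s: 23.15
ee_pos: [0.566, 0.1178, 0.027]
eef_rot: [-0.001, 1.0, -0.005, 0.003]
wrist_force: [5.9, -1.0, 7.9]
opening: 0.0157
finger_force: 30.0
```

Call:
apply_moves(increments=[[[0, 0, 0.007, 0, 0, 0], [0, 0, 0.007, 0, 0, 0], [0, 0, 0, 0, 0, 0]]])

```text
time_s: 23.52
ee_pos: [0.5652, 0.1179, 0.0223]
eef_rot: [-0.001, 1.0, -0.005, 0.003]
wrist_force: [4.6, 0.0, 5.7]
opening: 0.0158
finger_force: 30.0
```

Call:
apply_moves(increments=[[[0, 0, 0, 0, 0, 0], [0, 0, 0, 0, 0, 0], [0, 0, 0, 0, 0, 0], [0, 0, -0.015, 0, 0, 0], [0, 0, 0, 0, 0, 0]]], fingers=0.6)

```text
time_s: 24.15
ee_pos: [0.5627, 0.1175, 0.0253]
eef_rot: [-0.0, 1.0, -0.005, 0.0]
wrist_force: [-0.1, -0.1, 0.3]
opening: 0.0346
finger_force: 0.0
```

```bash
cat > e.py <<'E'
from h import *
def edge(v,x0,thr=10):
    d=np.diff(cv2.GaussianBlur(v.astype(np.float32)[None],(3,1),0)[0]); return [(x0+i+.5,int(d[i])) for i in range(1,len(d)-1) if abs(d[i])>thr and abs(d[i])>=abs(d[i-1]) and abs(d[i])>abs(d[i+1])]
E
python3 - <<'E'
from e import *
o=env.observe();print({k:np.round(o[k],4) for k in("time_s","ee_pos","eef_rot","wrist_force","opening","finger_force")})
w=img("wrist");save(w,"w8.png");g=w["frame"].astype(int).sum(2)//3
for r in(105,110,115,135,140,145,160,170): print(r,edge(g[r,225:400],225,12))
for c in(255,262,277,350,365,372): print("c",c,edge(g[80:175,c],80,12))
E
```

```text
{'time_s': np.float64(24.15), 'ee_pos': array([0.5627, 0.1175, 0.0253]), 'eef_rot': array([-1.0e-04,  1.0e+00, -4.6e-03,  3.0e-04]), 'wrist_force': array([-0.1299, -0.0757,  0.2602]), 'opening': np.float64(0.0346), 'finger_force': np.float64(0.0)}
105 [(267.5, 16), (286.5, -23), (290.5, 15), (335.5, -20), (339.5, 23), (359.5, -16)]
110 [(286.5, -22), (336.5, -15), (339.5, 27)]
115 [(286.5, -24), (288.5, 13), (336.5, -13), (339.5, 26)]
135 [(249.5, 12)]
140 []
145 [(265.5, -24), (293.5, 21), (295.5, -17), (348.5, 21)]
160 [(259.5, -25), (286.5, 24), (294.5, -16), (344.5, 23)]
170 [(256.5, -25), (340.5, 23)]
c 255 [(125.5, 14), (139.5, -21)]
c 262 [(125.5, 15), (139.5, -19), (157.5, -19)]
c 277 [(95.5, 15), (139.5, -23)]
c 350 [(95.5, 16), (140.5, -24), (143.5, 24)]
c 365 [(125.5, 15), (139.5, -21), (142.5, 12)]
c 372 [(125.5, 17), (139.5, -20)]
```

```bash
python3 - <<'E'
from h import *
w=img("wrist");o=env.observe();p=o["ee_pos"];print(p.round(4))
for n,q,z in(("pb",(255,125.5),.07),("pb2",(372,125.5),.07),("pf",(313,139.5),.07),("cl",(267.3,95.5),.064),("cr",(359.7,95.5),.064)):
    X=at_z(w,q,z); print(n,X.round(4),(X-p)[:2].round(4))
E
```

```text
[0.5625 0.1174 0.025 ]
pb [0.6272 0.1391 0.07  ] [0.0647 0.0217]
pb2 [0.6267 0.0962 0.07  ] [ 0.0642 -0.0212]
pf [0.6219 0.1179 0.07  ] [0.0594 0.0005]
cl [0.638 0.135 0.064] [0.0755 0.0175]
cr [0.6377 0.1001 0.064 ] [ 0.0751 -0.0173]
```

The hanger stands level again, with its origin 64 mm ahead of the TCP. I'll regrip at about x = -43 on the bar.

Call:
apply_moves(increments=[[[0.035, 0, -0.006, 0, 0, 0], [0.035, 0, 0, 0, 0, 0], [0, 0, 0, 0, 0, 0]]])

```text
time_s: 24.62
ee_pos: [0.5845, 0.1171, 0.0266]
eef_rot: [-0.0, 1.0, -0.005, 0.0]
wrist_force: [-0.5, -0.4, -0.6]
opening: 0.0346
finger_force: 0.0
```

Call:
apply_moves(increments=[[[0, 0, 0, 0, 0, 0], [0, 0, 0, 0, 0, 0], [0, 0, 0, 0, 0, 0], [0, 0, 0, 0, 0, 0], [0, 0, 0, 0, 0, 0], [0, 0, 0, 0, 0, 0], [0, 0, 0, 0, 0, 0]]], fingers=1)

```text
time_s: 25.5
ee_pos: [0.5833, 0.1173, 0.0267]
eef_rot: [-0.0, 1.0, -0.005, -0.0]
wrist_force: [-1.3, 1.6, 0.5]
opening: 0.0158
finger_force: 30.0
```

Call:
apply_moves(increments=[[[0, 0, -0.03, 0, 0, 0], [0, 0, -0.12, 0, 0, 0], [0, 0, -0.15, 0, 0, 0], [0, 0, -0.15, 0, 0, 0], [-0.03, 0.05, -0.08, 0, 0, 0], [-0.05, 0.12, 0, 0, 0, 0], [-0.06, 0.16, 0, 0, 0, 0], [-0.06, 0.16, 0, 0, 0, 0]]])

```text
time_s: 26.5
ee_pos: [0.5214, -0.0306, 0.1862]
eef_rot: [0.0, 1.0, -0.004, 0.0]
wrist_force: [1.0, -1.2, -3.8]
opening: 0.0157
finger_force: 30.0
```

Call:
apply_moves(increments=[[[-0.06, 0.16, 0, 0, 0, 0], [-0.04, 0.16, 0, 0, 0, 0], [0, 0.14, 0, 0, 0, 0], [0, 0.07, 0.03, 0, 0, 0], [0, 0, 0.11, 0, 0, 0], [0, 0, 0.12, 0, 0, 0], [0, 0, 0.06, 0, 0, 0], [0, 0, 0, 0, 0, 0]]])

```text
time_s: 27.5
ee_pos: [0.49, -0.1871, 0.0887]
eef_rot: [-0.001, 1.0, -0.004, -0.001]
wrist_force: [-0.5, 0.6, -3.0]
opening: 0.0156
finger_force: 30.0
```

```bash
python3 - <<'E'
from e import *
o=env.observe();print({k:np.round(o[k],4) for k in("time_s","ee_pos","eef_rot","wrist_force","opening","finger_force")})
w=img("wrist");save(w,"w9.png");g=w["frame"].astype(int).sum(2)//3
for r in(30,40,50,130,140,150,160,170,180): print(r,edge(g[r,200:430],200,14))
for c in(255,262,277,313,350,365,372): print("c",c,edge(g[20:190,c],20,12))
E
```

```text
{'time_s': np.float64(27.5), 'ee_pos': array([ 0.49  , -0.1871,  0.0887]), 'eef_rot': array([-6.0e-04,  1.0e+00, -4.2e-03, -1.1e-03]), 'wrist_force': array([-0.5313,  0.5643, -3.0185]), 'opening': np.float64(0.0156), 'finger_force': np.float64(29.9976)}
30 [(208.5, -30), (219.5, -15), (252.5, 21), (387.5, -24), (393.5, 15), (421.5, 24)]
40 [(209.5, -32), (220.5, -16), (259.5, 20), (378.5, -23), (390.5, 17), (420.5, 21)]
50 [(210.5, -38), (261.5, -16), (266.5, 22), (307.5, -15), (329.5, 16), (420.5, 23)]
130 [(242.5, -26), (331.5, 17)]
140 [(240.5, -25), (328.5, 24)]
150 [(235.5, -25), (269.5, 40), (287.5, -19), (325.5, 24), (334.5, -21), (339.5, 30), (357.5, -16)]
160 [(233.5, -24), (268.5, 20), (295.5, -15), (331.5, 21), (336.5, -17)]
170 [(229.5, -24), (261.5, 20), (268.5, 30), (288.5, -21), (326.5, -20), (338.5, 31)]
180 [(225.5, -24), (252.5, 35), (374.5, -21)]
c 255 [(33.5, -20), (42.5, 14), (61.5, -14), (81.5, 22), (90.5, -16), (105.5, 17), (177.5, 26)]
c 262 [(42.5, -14), (48.5, -12), (82.5, 15), (90.5, -13), (105.5, 15), (170.5, 26), (179.5, 15)]
c 277 [(61.5, -24), (105.5, 14), (144.5, 27), (149.5, 15), (179.5, 15)]
c 313 [(61.5, -26), (106.5, 14), (163.5, 18), (179.5, 16)]
c 350 [(61.5, -25), (106.5, 17), (125.5, 21), (149.5, 17), (179.5, 16)]
c 365 [(106.5, 17), (124.5, 24), (179.5, 15)]
c 372 [(82.5, 19), (90.5, -17), (106.5, 15), (125.5, 22), (179.5, 17)]
```

```bash
cat > m.py <<'E'
from h import *
w=img("wrist");o=env.observe();p=o["ee_pos"];T=R.from_quat(np.roll(o["eef_rot"],-1)).as_matrix()
print(p.round(4),"origin est",(p+[.0435,0,-.0267]).round(4))
for th in(0,3,-3):
    B=R.from_rotvec([0,np.radians(th),0]).as_matrix()@np.diag([1.,-1,-1])
    f=lambda X:proj(w,T@(B@(np.array(X)/1000-[-43.5e-3,0,.038])+[0,0,-.0113])+p).round(1)
    print(th,"clawtip",f((11,18,64)),f((11,-18,64)),"pb",f((0,24,70)),f((0,-24,70)),"pf",f((-6,24,70)))
E
python3 m.py
```

```text
[ 0.4914 -0.1878  0.0907] origin est [ 0.5349 -0.1878  0.064 ]
0 clawtip [270.6 149.4] [361.7 149.4] pb [254.  179.7] [378.5 179.7] pf [254.7 194.8]
3 clawtip [269.8 153.9] [362.7 153.9] pb [253.1 185.4] [379.5 185.3] pf [254.  200.4]
-3 clawtip [271.5 145.5] [360.8 145.4] pb [254.9 174.5] [377.5 174.5] pf [255.5 189.6]
```

Call:
apply_moves(increments=[[[0, 0.005, -0.023, 0, 0, 0], [0.05, 0, 0, 0, 0, 0], [0.05, 0, 0, 0, 0, 0], [0, 0, 0, 0, 0, 0], [0, 0, 0, 0, 0, 0]]])

```text
time_s: 28.22
ee_pos: [0.5204, -0.1895, 0.0962]
eef_rot: [-0.0, 1.0, -0.005, -0.0]
wrist_force: [-0.6, -0.6, -3.5]
opening: 0.0157
finger_force: 30.0
```

```bash
python3 m.py; python3 - <<'E'
from e import *
w=img("wrist");save(w,"w10.png");g=w["frame"].astype(int).sum(2)//3
for r in(30,40,60,80,152,154,156,165,182,185,188): print(r,edge(g[r,200:430],200,14))
for c in(225,255,262,277,313,350,365,372,400): print("c",c,edge(g[20:205,c],20,12))
E
```

```text
[ 0.5202 -0.1896  0.0962] origin est [ 0.5637 -0.1896  0.0695]
0 clawtip [270.7 151. ] [361.1 150.9] pb [254.1 181.1] [377.7 181. ] pf [254.9 196.1]
3 clawtip [269.8 155.4] [362.  155.4] pb [253.3 186.7] [378.7 186.6] pf [254.2 201.6]
-3 clawtip [271.5 147. ] [360.1 147. ] pb [255.  175.9] [376.8 175.8] pf [255.6 190.9]
30 [(204.5, 15), (209.5, -24), (223.5, -28), (406.5, 16)]
40 [(209.5, -27), (224.5, -29), (405.5, 26), (415.5, 18)]
60 [(211.5, -35), (225.5, -25), (403.5, 25), (412.5, 26)]
80 [(212.5, -36), (222.5, -16), (402.5, 28), (411.5, 24)]
152 [(217.5, -24), (269.5, 32), (287.5, -25), (339.5, 29), (358.5, -42), (398.5, 25)]
154 [(220.5, -28), (223.5, 19), (227.5, -18), (269.5, 31), (287.5, -26), (339.5, 26), (357.5, -34), (389.5, 14), (396.5, 26)]
156 [(227.5, -24), (269.5, 30), (288.5, -27), (339.5, 26), (357.5, -38), (371.5, 19), (379.5, -28), (382.5, 21), (391.5, -29), (394.5, 21)]
165 [(243.5, -22), (268.5, 34), (288.5, -29), (338.5, 37)]
182 [(239.5, -27), (252.5, 37), (374.5, -20)]
185 [(237.5, -26), (253.5, 31), (374.5, -21)]
188 [(237.5, -26), (252.5, 31), (374.5, -16
[... 171 characters left out ...]
)]
c 262 [(95.5, 41), (103.5, -26), (128.5, 15), (134.5, -16), (146.5, 18), (170.5, 28), (179.5, 16), (193.5, -30)]
c 277 [(95.5, 49), (100.5, -14), (106.5, -27), (146.5, 27), (149.5, 18), (179.5, 17), (193.5, -29)]
c 313 [(95.5, 44), (112.5, -18), (146.5, 18), (166.5, 26), (179.5, 15), (192.5, -24)]
c 350 [(95.5, 56), (106.5, -24), (123.5, 13), (146.5, 30), (149.5, 16), (179.5, 16), (192.5, -21)]
c 365 [(95.5, 52), (104.5, -12), (125.5, -13), (128.5, 20), (135.5, -22), (146.5, 19), (163.5, 26), (179.5, 17), (192.5, -19)]
c 372 [(95.5, 53), (102.5, -13), (125.5, -12), (128.5, 24), (135.5, -21), (146.5, 21), (155.5, 27), (179.5, 18), (192.5, -17)]
c 400 [(94.5, 27), (143.5, -13), (146.5, 46)]
```

```bash
python3 - <<'E'
from h import *
w=img("wrist");print(env.observe()["ee_pos"].round(4))
for n,q,z in(("rL",(227,95),.146),("rR",(401.8,94.8),.146),("cL",(269.5,149.5),.1335),("cR",(357.9,149.5),.1335),("pbL",(252.7,179.5),.1395),("pbR",(374.5,179.5),.1395)): print(n,at_z(w,q,z).round(4))
E
```

```text
[ 0.5202 -0.1898  0.0964]
rL [ 0.5952 -0.1599  0.146 ]
rR [ 0.5947 -0.2199  0.146 ]
cL [ 0.5752 -0.1719  0.1335]
cR [ 0.5749 -0.2071  0.1335]
pbL [ 0.5643 -0.1657  0.1395]
pbR [ 0.5638 -0.213   0.1395]
```

Call:
apply_moves(increments=[[[0, 0.0015, 0, 0, 0, 0], [0.02, 0, 0, 0, 0, 0], [0.02, 0, 0, 0, 0, 0], [0.015, 0, 0, 0, 0, 0], [0.01, 0, 0, 0, 0, 0], [0.01, 0, 0, 0, 0, 0], [0, 0, 0, 0, 0, 0]]])

```text
time_s: 29.25
ee_pos: [0.5432, -0.1903, 0.0965]
eef_rot: [-0.0, 1.0, -0.005, -0.0]
wrist_force: [0.5, -0.1, -3.2]
opening: 0.016
finger_force: 30.0
```

Call:
apply_moves(increments=[[[0.01, 0, 0, 0, 0, 0], [0.006, 0, 0, 0, 0, 0], [0, 0, 0, 0, 0, 0]]])

```text
time_s: 29.62
ee_pos: [0.548, -0.1904, 0.0966]
eef_rot: [-0.0, 1.0, -0.005, 0.0]
wrist_force: [-0.1, -0.2, -3.2]
opening: 0.0157
finger_force: 30.0
```

Call:
apply_moves(increments=[[[0.005, 0, 0, 0, 0, 0], [0.003, 0, 0, 0, 0, 0], [0, 0, 0, 0, 0, 0]]])

```text
time_s: 30.0
ee_pos: [0.5503, -0.1904, 0.0965]
eef_rot: [-0.0, 1.0, -0.005, -0.0]
wrist_force: [-0.2, 0.2, -2.8]
opening: 0.0157
finger_force: 30.0
```

Call:
apply_moves(increments=[[[0.003, 0, 0, 0, 0, 0], [0, 0, 0, 0, 0, 0]]])

```text
time_s: 30.25
ee_pos: [0.5508, -0.1904, 0.0965]
eef_rot: [-0.0, 1.0, -0.005, -0.0]
wrist_force: [-1.5, 0.8, -2.0]
opening: 0.0155
finger_force: 30.0
```

Call:
apply_moves(increments=[[[0.003, 0, 0, 0, 0, 0], [0, 0, 0, 0, 0, 0]]])

```text
time_s: 30.5
ee_pos: [0.5509, -0.1904, 0.0963]
eef_rot: [-0.0, 1.0, -0.005, -0.001]
wrist_force: [-5.7, 0.5, -0.1]
opening: 0.0157
finger_force: 30.0
```

The plate is flat on the rail. I'll add a modest forward push of about 12 N and then lower in small steps.

Call:
apply_moves(increments=[[[0.004, 0, 0, 0, 0, 0], [0, 0, 0.004, 0, 0, 0], [0, 0, 0.004, 0, 0, 0], [0, 0, 0, 0, 0, 0]]])

```text
time_s: 31.0
ee_pos: [0.5509, -0.1907, 0.0937]
eef_rot: [-0.0, 1.0, -0.005, -0.002]
wrist_force: [-10.9, 2.0, 2.0]
opening: 0.0158
finger_force: 30.0
```

Call:
apply_moves(increments=[[[0, 0, 0.004, 0, 0, 0], [0, 0, 0.004, 0, 0, 0], [0, 0, 0, 0, 0, 0]]])

```text
time_s: 31.38
ee_pos: [0.5509, -0.191, 0.0924]
eef_rot: [0.0, 1.0, -0.005, -0.002]
wrist_force: [-14.4, 1.6, 12.6]
opening: 0.0156
finger_force: 30.0
```

```bash
python3 m.py; python3 - <<'E'
from e import *
w=img("wrist");save(w,"w11.png");g=w["frame"].astype(int).sum(2)//3
for c in(255,277,300,313,330,350,372): print("c",c,edge(g[110:215,c],110,10))
for r in(160,165,170,175,190): print(r,edge(g[r,200:430],200,12))
o=env.observe();print(o["wrist_force"],o["moment"])
E
```

```text
[ 0.5509 -0.191   0.0924] origin est [ 0.5944 -0.191   0.0657]
0 clawtip [270.2 150.4] [360.6 150.4] pb [253.7 180.5] [377.3 180.4] pf [254.5 195.5]
3 clawtip [269.4 154.9] [361.6 154.8] pb [252.9 186.1] [378.3 186. ] pf [253.8 201. ]
-3 clawtip [271.1 146.5] [359.7 146.4] pb [254.6 175.3] [376.4 175.3] pf [255.2 190.3]
c 255 [(184.5, 37)]
c 277 [(184.5, 38)]
c 300 [(184.5, 37)]
c 313 [(184.5, 38)]
c 330 [(184.5, 37), (199.5, 10)]
c 350 [(184.5, 39), (200.5, 26)]
c 372 [(185.5, 40), (194.5, 22)]
160 [(214.5, -37), (225.5, -28), (397.5, 29), (405.5, 28)]
165 [(215.5, -43), (226.5, -28), (396.5, 31), (404.5, 28)]
170 [(215.5, -38), (226.5, -28), (396.5, 30), (404.5, 31)]
175 [(216.5, -41), (226.5, -32), (395.5, 25), (404.5, 26)]
190 [(220.5, -23), (393.5, 27)]
[-16.20247566   1.08014788  12.72753587] [3.23231031e-01 3.30049935e+00 2.06134887e-03]
```

The nose lagged the tool by about 3°, so the bar pitches in the pads under the catch's resistance. The lever from grip to plate is too long. I'll withdraw, regrip right behind the plate (x about -22, body still clear above the rail), and push forward again.

Call:
apply_moves(increments=[[[-0.006, 0, -0.007, 0, 0, 0], [-0.006, 0, -0.009, 0, 0, 0], [-0.01, 0, 0, 0, 0, 0], [-0.02, 0, 0, 0, 0, 0], [-0.03, 0, 0, 0, 0, 0], [0, 0, 0, 0, 0, 0]]])

```text
time_s: 32.22
ee_pos: [0.5308, -0.1905, 0.0965]
eef_rot: [0.0, 1.0, -0.005, -0.0]
wrist_force: [0.1, -0.1, -2.7]
opening: 0.0159
finger_force: 30.0
```

Call:
apply_moves(increments=[[[-0.06, 0, 0, 0, 0, 0], [-0.07, 0, -0.04, 0, 0, 0], [0, 0, -0.12, 0, 0, 0], [0, -0.06, -0.12, 0, 0, 0], [0, -0.13, -0.02, 0, 0, 0], [0.04, -0.16, 0, 0, 0, 0], [0.06, -0.16, 0, 0, 0, 0], [0.06, -0.16, 0, 0, 0, 0]]])

```text
time_s: 33.22
ee_pos: [0.5431, 0.0121, 0.187]
eef_rot: [0.0, 1.0, -0.005, 0.001]
wrist_force: [0.4, -0.5, -3.8]
opening: 0.0158
finger_force: 30.0
```

Call:
apply_moves(increments=[[[0.06, -0.16, 0, 0, 0, 0], [0.04, -0.13, 0.04, 0, 0, 0], [0, -0.067, 0.12, 0, 0, 0], [0, 0, 0.15, 0, 0, 0], [0, 0, 0.12, 0, 0, 0], [0, 0, 0.06, 0, 0, 0], [0, 0, 0.02, 0, 0, 0], [0, 0, 0, 0, 0, 0]]])

```text
time_s: 34.22
ee_pos: [0.5742, 0.1176, 0.0344]
eef_rot: [-0.0, 1.0, -0.005, 0.001]
wrist_force: [-1.0, 0.0, -2.1]
opening: 0.0163
finger_force: 30.0
```

Lower the last few mm to level it, then release.

Call:
apply_moves(increments=[[[0, 0, 0.01, 0, 0, 0], [0, 0, 0.008, 0, 0, 0], [0, 0, 0.006, 0, 0, 0], [0, 0, 0, 0, 0, 0]]])

```text
time_s: 34.72
ee_pos: [0.5738, 0.1175, 0.0267]
eef_rot: [-0.0, 1.0, -0.005, 0.0]
wrist_force: [-0.0, 0.0, -0.6]
opening: 0.0155
finger_force: 30.0
```

Call:
apply_moves(increments=[[[0, 0, 0, 0, 0, 0], [0, 0, 0, 0, 0, 0], [0, 0, 0, 0, 0, 0], [0.03, 0, -0.015, 0, 0, 0], [0.03, 0, 0, 0, 0, 0], [0, 0, 0, 0, 0, 0]]], fingers=0.6)

```text
time_s: 35.48
ee_pos: [0.5925, 0.1172, 0.0309]
eef_rot: [-0.0, 1.0, -0.005, 0.0]
wrist_force: [-0.1, 0.0, -0.0]
opening: 0.0349
finger_force: 0.0
```

```bash
python3 - <<'E'
from e import *
o=env.observe();p=o["ee_pos"];print({k:np.round(o[k],4) for k in("time_s","ee_pos","eef_rot","wrist_force","opening")})
w=img("wrist");save(w,"w12.png");g=w["frame"].astype(int).sum(2)//3
for c in(255,265,278,313,350,362,370): 
    e=edge(g[110:235,c],110,10);print("c",c,[(r,d,(at_z(w,(c,r),.07)-p)[0].round(4)) for r,d in e])
E
```

```text
{'time_s': np.float64(35.475), 'ee_pos': array([0.5925, 0.1172, 0.0309]), 'eef_rot': array([-2.0e-04,  1.0e+00, -4.9e-03,  2.0e-04]), 'wrist_force': array([-0.08  ,  0.004 , -0.0026]), 'opening': np.float64(0.0349)}
c 255 []
c 265 [(221.5, 14, np.float64(0.0255))]
c 278 [(192.5, 13, np.float64(0.0378)), (221.5, 13, np.float64(0.0254))]
c 313 [(187.5, 16, np.float64(0.0398)), (190.5, -12, np.float64(0.0385)), (195.5, -14, np.float64(0.0364)), (221.5, 14, np.float64(0.0253))]
c 350 [(192.5, 14, np.float64(0.0375)), (221.5, 13, np.float64(0.0251))]
c 362 [(221.5, 14, np.float64(0.0251))]
c 370 []
```

Call:
apply_moves(increments=[[[0.007, 0, 0, 0, 0, 0], [0, 0, 0, 0, 0, 0]]])

```text
time_s: 35.78
ee_pos: [0.5936, 0.1173, 0.0308]
eef_rot: [-0.0, 1.0, -0.005, -0.0]
wrist_force: [0.0, 0.1, -0.7]
opening: 0.0347
finger_force: 0.0
```

Call:
apply_moves(increments=[[[0, 0, 0, 0, 0, 0], [0, 0, 0, 0, 0, 0], [0, 0, 0, 0, 0, 0], [0, 0, 0, 0, 0, 0], [0, 0, 0, 0, 0, 0], [0, 0, 0, 0, 0, 0], [0, 0, 0, 0, 0, 0]]], fingers=1)

```text
time_s: 36.65
ee_pos: [0.5936, 0.1173, 0.0309]
eef_rot: [0.0, 1.0, -0.005, -0.0]
wrist_force: [-0.2, -0.3, 1.4]
opening: 0.016
finger_force: 30.0
```

Call:
apply_moves(increments=[[[0, 0, -0.03, 0, 0, 0], [0, 0, -0.12, 0, 0, 0], [0, 0, -0.15, 0, 0, 0], [0, 0, -0.15, 0, 0, 0], [-0.03, 0.05, -0.08, 0, 0, 0], [-0.05, 0.12, 0, 0, 0, 0], [-0.06, 0.16, 0, 0, 0, 0], [-0.06, 0.16, 0, 0, 0, 0]]])

```text
time_s: 37.65
ee_pos: [0.5315, -0.0303, 0.1902]
eef_rot: [0.0, 1.0, -0.004, 0.0]
wrist_force: [1.1, -0.6, -2.3]
opening: 0.0161
finger_force: 30.0
```

Call:
apply_moves(increments=[[[-0.05, 0.16, 0, 0, 0, 0], [-0.01, 0.16, 0, 0, 0, 0], [0, 0.14, 0, 0, 0, 0], [0, 0.0765, 0.03, 0, 0, 0], [0, 0, 0.11, 0, 0, 0], [0, 0, 0.11, 0, 0, 0], [0, 0, 0.05, 0, 0, 0], [0, 0, 0, 0, 0, 0]]])

```text
time_s: 38.65
ee_pos: [0.5123, -0.1891, 0.0991]
eef_rot: [-0.001, 1.0, -0.004, -0.001]
wrist_force: [0.6, -0.5, -2.5]
opening: 0.0155
finger_force: 30.0
```

```bash
python3 - <<'E'
from e import *
o=env.observe();p=o["ee_pos"];print({k:np.round(o[k],4) for k in("time_s","ee_pos","eef_rot","wrist_force","opening")})
w=img("wrist");save(w,"w13.png");g=w["frame"].astype(int).sum(2)//3
T=R.from_quat(np.roll(o["eef_rot"],-1)).as_matrix()
for th in(0,4):
    B=R.from_rotvec([0,np.radians(th),0]).as_matrix()@np.diag([1.,-1,-1])
    f=lambda X:proj(w,T@(B@(np.array(X)/1000-[-.0238,0,.038])+[0,0,-.007])+p).round(1)
    print(th,"clawtip",f((11,18,64)),f((11,-18,64)),"pb",f((0,24,70)),f((0,-24,70)),"pf",f((-6,24,70)))
for c in(235,255,265,278,300,313,330,350,362,370,390): print("c",c,edge(g[20:240,c],20,12))
for r in(30,50,190,194,198,202,206,210,214): print(r,edge(g[r,200:430],200,14))
E
```

```text
{'time_s': np.float64(38.65), 'ee_pos': array([ 0.5123, -0.1891,  0.0991]), 'eef_rot': array([-6.0e-04,  1.0e+00, -4.2e-03, -9.0e-04]), 'wrist_force': array([ 0.6261, -0.5463, -2.4625]), 'opening': np.float64(0.0155)}
0 clawtip [273.2 195.8] [357.5 195.7] pb [257.9 224.9] [372.9 224.8] pf [258.5 238.3]
4 clawtip [272.7 201.5] [358.1 201.5] pb [257.5 231.4] [373.4 231.3] pf [258.3 244.4]
c 235 [(71.5, 36), (74.5, -23), (80.5, 16), (135.5, 17), (150.5, 21), (186.5, -20), (220.5, -21)]
c 255 [(71.5, 36), (98.5, -15), (115.5, 21), (123.5, -19), (135.5, 17), (220.5, -18)]
c 265 [(71.5, 38), (90.5, -25), (135.5, 17), (209.5, 19), (220.5, -44), (237.5, 12)]
c 278 [(71.5, 36), (95.5, -25), (135.5, 18), (184.5, 26), (194.5, 14), (223.5, 14), (237.5, -37)]
c 300 [(71.5, 36), (95.5, -23), (135.5, 17), (191.5, 25), (196.5, -20), (199.5, 14), (224.5, 13), (236.5, -25)]
c 313 [(71.5, 36), (99.5, -17), (135.5, 18), (191.5, 24), (196.5, -19), (224.5, 13), (236.5, -24)]
c 330 [(71.5, 38), (96.5, -25), (135.5, 18), (156.5, 13), (215.5, 23), (224.5, 13), (236.5, -54)]
c 350 [(72.5, 35), (83.5, -12), (9
[... 514 characters left out ...]
, -14), (327.5, 34), (329.5, -20), (333.5, -28), (335.5, 23)]
194 [(232.5, -25), (271.5, 23), (297.5, 16), (301.5, -27), (304.5, 21), (317.5, -33), (320.5, 23), (327.5, -34), (330.5, 23), (333.5, -23), (336.5, 22)]
198 [(232.5, -27), (269.5, 29), (289.5, -27), (291.5, 17), (294.5, -16), (337.5, 28)]
202 [(229.5, -16), (268.5, 24), (272.5, 23), (289.5, -22), (325.5, -19), (337.5, 27), (354.5, -15)]
206 [(228.5, -26), (266.5, 25), (268.5, -22), (271.5, 33), (289.5, -15), (326.5, -23), (336.5, 29)]
210 [(228.5, -25), (264.5, 28), (267.5, -25), (271.5, 34), (289.5, -18), (327.5, -22), (336.5, 35)]
214 [(229.5, -24), (262.5, 26), (269.5, -22), (271.5, 34), (289.5, -19), (327.5, -25), (336.5, 36)]
```

Call:
apply_moves(increments=[[[0, 0.002, 0, 0, 0, 0], [0.04, 0, 0, 0, 0, 0], [0.05, 0, 0, 0, 0, 0], [0.04, 0, 0, 0, 0, 0], [0, 0, 0, 0, 0, 0], [0, 0, 0, 0, 0, 0]]])

```text
time_s: 39.45
ee_pos: [0.5515, -0.1908, 0.0995]
eef_rot: [-0.0, 1.0, -0.005, -0.0]
wrist_force: [-0.1, 0.6, -3.4]
opening: 0.0159
finger_force: 30.0
```

```bash
python3 - <<'E'
from e import *
o=env.observe();p=o["ee_pos"];print({k:np.round(o[k],4) for k in("time_s","ee_pos","eef_rot","wrist_force","opening")})
w=img("wrist");g=w["frame"].astype(int).sum(2)//3
for c in(255,265,278,350,362): print("c",c,edge(g[60:240,c],60,14))
for r in(110,125,135,140,198,202,206): print(r,edge(g[r,210:430],210,14))
E
```

```text
{'time_s': np.float64(39.45), 'ee_pos': array([ 0.5515, -0.1908,  0.0995]), 'eef_rot': array([-2.0e-04,  1.0e+00, -4.6e-03, -4.0e-04]), 'wrist_force': array([-0.0532,  0.5782, -3.3512]), 'opening': np.float64(0.0159)}
c 255 [(99.5, -26), (183.5, 23), (220.5, -22)]
c 265 [(99.5, -27), (183.5, 22), (211.5, 23), (220.5, -50), (237.5, 16)]
c 278 [(99.5, -25), (183.5, 27), (200.5, 33), (224.5, 14), (237.5, -43)]
c 350 [(90.5, 18), (99.5, -27), (183.5, 21), (200.5, 29), (235.5, -16)]
c 362 [(90.5, 20), (100.5, -26), (183.5, 22), (198.5, 26), (220.5, -48)]
110 [(214.5, -28), (228.5, -21), (395.5, 29), (406.5, 28)]
125 [(216.5, -38), (225.5, -18), (229.5, -15), (394.5, 28), (405.5, 30)]
135 [(216.5, -36), (230.5, -33), (393.5, 28), (404.5, 26)]
140 [(217.5, -40), (230.5, -29), (393.5, 27), (404.5, 31)]
198 [(237.5, -26), (239.5, 22), (247.5, -29), (354.5, 22), (360.5, -29), (364.5, 25)]
202 [(245.5, -26), (273.5, 29), (289.5, -38), (341.5, 28), (354.5, -32), (357.5, 16)]
206 [(243.5, -18), (271.5, 34), (290.5, -33), (336.5, 31), (355.5, -34), (358.5, 23)]
```

Call:
apply_moves(increments=[[[0, -0.0017, 0, 0, 0, 0], [0.015, 0, 0, 0, 0, 0], [0.01, 0, 0, 0, 0, 0], [0.01, 0, 0, 0, 0, 0], [0.01, 0, 0, 0, 0, 0], [0.01, 0, 0, 0, 0, 0], [0, 0, 0, 0, 0, 0]]])

```text
time_s: 40.38
ee_pos: [0.5685, -0.1905, 0.0998]
eef_rot: [-0.0, 1.0, -0.005, 0.0]
wrist_force: [0.3, -0.5, -2.2]
opening: 0.0158
finger_force: 30.0
```

Call:
apply_moves(increments=[[[0.005, 0, 0, 0, 0, 0], [0.003, 0, 0, 0, 0, 0], [0, 0, 0, 0, 0, 0]]])

```text
time_s: 40.75
ee_pos: [0.5706, -0.1906, 0.0998]
eef_rot: [-0.0, 1.0, -0.005, -0.0]
wrist_force: [-0.1, 0.3, -3.4]
opening: 0.016
finger_force: 30.0
```

Call:
apply_moves(increments=[[[0.003, 0, 0, 0, 0, 0], [0, 0, 0, 0, 0, 0]]])

```text
time_s: 41.0
ee_pos: [0.5708, -0.1906, 0.0997]
eef_rot: [-0.0, 1.0, -0.005, -0.001]
wrist_force: [-4.5, 1.5, -0.4]
opening: 0.0157
finger_force: 30.0
```

Contact at the same place. I'll push forward to about 15 N and then lower.

Call:
apply_moves(increments=[[[0.004, 0, 0, 0, 0, 0], [0.004, 0, 0.004, 0, 0, 0], [0, 0, 0.004, 0, 0, 0], [0, 0, 0.004, 0, 0, 0], [0, 0, 0, 0, 0, 0]]])

```text
time_s: 41.62
ee_pos: [0.5707, -0.191, 0.0966]
eef_rot: [0.0, 1.0, -0.005, -0.003]
wrist_force: [-18.9, 1.3, 13.0]
opening: 0.0154
finger_force: 30.0
```

Call:
apply_moves(increments=[[[0, 0, 0.004, 0, 0, 0], [0, 0, 0.004, 0, 0, 0], [0, 0, 0, 0, 0, 0]]])

```text
time_s: 42.0
ee_pos: [0.5706, -0.1913, 0.0941]
eef_rot: [0.0, 1.0, -0.005, -0.003]
wrist_force: [-18.8, 1.4, 11.7]
opening: 0.0159
finger_force: 30.0
```

```bash
python3 - <<'E'
from e import *
o=env.observe();p=o["ee_pos"];print({k:np.round(o[k],4) for k in("time_s","ee_pos","eef_rot","wrist_force","moment","opening")})
w=img("wrist");save(w,"w14.png");g=w["frame"].astype(int).sum(2)//3
for c in(262,278,300,313,330,350,364): print("c",c,edge(g[190:290,c],190,8))
T=R.from_quat(np.roll(o["eef_rot"],-1)).as_matrix()
for th in(0,4):
    B=R.from_rotvec([0,np.radians(th),0]).as_matrix()@np.diag([1.,-1,-1])
    f=lambda X:proj(w,T@(B@(np.array(X)/1000-[-.0238,0,.038])+[0,0,-.007])+p).round(1)
    print(th,"pb",f((0,24,70)),"pf",f((-6,24,70)))
E
```

```text
{'time_s': np.float64(42.0), 'ee_pos': array([ 0.5706, -0.1913,  0.0941]), 'eef_rot': array([ 3.0e-04,  1.0e+00, -5.3e-03, -3.3e-03]), 'wrist_force': array([-18.8368,   1.3604,  11.717 ]), 'moment': array([ 0.2254,  4.0903, -0.0574]), 'opening': np.float64(0.0159)}
c 262 [(257.5, 8)]
c 278 [(234.5, 35), (238.5, -35), (246.5, 38), (276.5, -24)]
c 300 [(234.5, 34), (246.5, -11), (276.5, 45), (278.5, -22)]
c 313 [(234.5, 33), (246.5, -9), (276.5, 20)]
c 330 [(234.5, 36), (237.5, -36), (246.5, 32), (276.5, -21), (279.5, 49)]
c 350 [(235.5, 40), (240.5, -48), (246.5, 36), (276.5, -24)]
c 364 [(257.5, 9), (276.5, -9)]
0 pb [257.9 224.8] pf [258.5 238.3]
4 pb [257.5 231.4] pf [258.3 244.4]
```

Now it goes down level: the plate's front edge row is unchanged in the tool, and the press is steady at about 15 N. I'll continue.

Call:
apply_moves(increments=[[[0, 0, 0.005, 0, 0, 0], [0, 0, 0.005, 0, 0, 0], [0, 0, 0, 0, 0, 0]]])

```text
time_s: 42.42
ee_pos: [0.5705, -0.1914, 0.0903]
eef_rot: [0.0, 1.0, -0.005, -0.003]
wrist_force: [-15.6, -0.1, 6.0]
opening: 0.0157
finger_force: 30.0
```

Call:
apply_moves(increments=[[[0, 0, 0.005, 0, 0, 0], [0, 0, 0.005, 0, 0, 0], [0, 0, 0, 0, 0, 0]]])

```text
time_s: 42.8
ee_pos: [0.5706, -0.1914, 0.0871]
eef_rot: [0.0, 1.0, -0.005, -0.003]
wrist_force: [-14.7, 0.7, 3.5]
opening: 0.0157
finger_force: 30.0
```

Call:
apply_moves(increments=[[[0, 0, 0.005, 0, 0, 0], [0, 0, 0.005, 0, 0, 0], [0, 0, 0, 0, 0, 0]]])

```text
time_s: 43.18
ee_pos: [0.5706, -0.1912, 0.0838]
eef_rot: [0.0, 1.0, -0.005, -0.003]
wrist_force: [-13.4, -0.2, 1.1]
opening: 0.016
finger_force: 30.0
```

```bash
cat > pz.py <<'E'
from e import *
o=env.observe();p=o["ee_pos"];print({k:np.round(o[k],4) for k in("time_s","ee_pos","eef_rot","wrist_force","moment","opening")})
w=img("wrist");save(w,"w15_%d.png"%(o["time_s"]*100));g=w["frame"].astype(int).sum(2)//3
for c in(278,300,313,330,350): print("c",c,edge(g[190:290,c],190,8))
s=img("side")
for n,t in(("wrist","bracket"),("side","bracket_grip"),("side","bracket_claws"),("side","bracket"),("scene","bracket_grip")): print(n,t,[(np.round(x["point"],1),round(x["conf"],2)) for x in env.mark_of(n,t)])
E
python3 pz.py
```

```text
{'time_s': np.float64(43.175), 'ee_pos': array([ 0.5706, -0.1912,  0.0838]), 'eef_rot': array([ 0.    ,  1.    , -0.0052, -0.0034]), 'wrist_force': array([-13.4185,  -0.2148,   1.0889]), 'moment': array([-0.0946,  3.0283, -0.0733]), 'opening': np.float64(0.016)}
c 278 [(246.5, 32), (276.5, -25)]
c 300 [(245.5, 26), (276.5, 19), (279.5, 20), (283.5, -19)]
c 313 [(245.5, 27), (276.5, 21)]
c 330 [(246.5, 32), (276.5, -23), (279.5, 50)]
c 350 [(246.5, 36), (276.5, -24)]
wrist bracket []
side bracket_grip [(array([388.4, 291.2]), 0.96), (array([241.4, 177.7]), 0.6)]
side bracket_claws [(array([259.1, 174.8]), 0.89)]
side bracket [(array([413.6, 298.1]), 0.76), (array([260.1, 190.4]), 0.62)]
scene bracket_grip [(array([323.3, 308.3]), 0.8), (array([352.8, 141.5]), 0.59)]
```

```bash
python3 - <<'E'
from h import *
s=img("side");a=img("scene");p=env.observe()["ee_pos"]
X,e=tri([(a,(352.8,141.5)),(s,(388.4,291.2))]);print("grip tri",X.round(4),np.round(e,4))
for th in(0,6,12):
    t=np.radians(th)
    def W(x,y,z):
        dx,dz=x+23.8,z-38; return p+np.array([dx*np.cos(t)-dz*np.sin(t),y,dx*np.sin(t)+dz*np.cos(t)+7])/1000
    print(th,"grip side",proj(s,W(-60,0,38)).round(1),"scene",proj(a,W(-60,0,38)).round(1),"tail end bar",proj(s,W(-140,0,48)).round(1),"origin",proj(s,W(0,0,0)).round(1), "leg bottom",proj(s,W(-120,0,0)).round(1))
m=env.outline_of("side","bracket")
for q in m[:3]: print(q["conf"],np.round(q["bbox"],1))
c=np.zeros((600,800,3),np.uint8)
c[:,:400]=cv2.resize(s["frame"][210:360,350:450][:,:,::-1],(400,600),interpolation=cv2.INTER_CUBIC)
c[:300,400:]=cv2.resize(a["frame"][100:190,290:410][:,:,::-1],(400,300),interpolation=cv2.INTER_CUBIC)
w=img("wrist");c[300:,400:]=cv2.resize(w["frame"][130:290,210:420][:,:,::-1],(400,300),interpolation=cv2.INTER_CUBIC)
cv2.imwrite("pics/e3.png",c)
E
```

```text
grip tri [ 0.5347 -0.1949  0.0919] [0.0004 0.0004]
0 grip side [387.1 290.2] scene [352.3 142.4] tail end bar [342.3 297. ] origin [416.8 297.2] leg bottom [352.9 313.2]
6 grip side [387.  291.7] scene [352.1 143.3] tail end bar [341.9 302. ] origin [418.9 295.7] leg bottom [355.1 316.2]
12 grip side [387.2 293.1] scene [351.9 144.1] tail end bar [342.3 306.7] origin [421.  294.1] leg bottom [357.9 318.9]
0.72 [379.1 302.   89.8  40.3]
0.69 [240.1 182.7  41.4  22.6]
```

The triangulated grip point (0.5347, -0.195, 0.092) matches a level hanger. I'll press the last millimetres.

Call:
apply_moves(increments=[[[0, 0, 0.004, 0, 0, 0], [0, 0, 0.003, 0, 0, 0], [0, 0, 0, 0, 0, 0]]])

```text
time_s: 44.1
ee_pos: [0.5708, -0.1912, 0.0818]
eef_rot: [-0.0, 1.0, -0.005, -0.003]
wrist_force: [-13.5, -1.1, 2.5]
opening: 0.016
finger_force: 30.0
```

Call:
apply_moves(increments=[[[0, 0, 0.003, 0, 0, 0], [0, 0, 0, 0, 0, 0]]])

```text
time_s: 44.35
ee_pos: [0.5708, -0.1912, 0.081]
eef_rot: [-0.0, 1.0, -0.005, -0.003]
wrist_force: [-13.9, 0.5, 3.1]
opening: 0.0155
finger_force: 30.0
```

Call:
apply_moves(increments=[[[0, 0, 0.003, 0, 0, 0], [0, 0, 0, 0, 0, 0]]])

```text
time_s: 44.6
ee_pos: [0.5708, -0.1912, 0.0808]
eef_rot: [0.0, 1.0, -0.005, -0.003]
wrist_force: [-16.8, 0.8, 8.9]
opening: 0.0157
finger_force: 30.0
```

Call:
apply_moves(increments=[[[0, 0, 0.003, 0, 0, 0], [0, 0, 0, 0, 0, 0]]])

```text
time_s: 44.85
ee_pos: [0.5708, -0.1912, 0.0807]
eef_rot: [0.0, 1.0, -0.005, -0.003]
wrist_force: [-20.1, 1.5, 16.5]
opening: 0.0154
finger_force: 30.0
```

It has hit a firm stop at origin z of about 0.050, which is home, at about 20 N. I'll unload the push, let go and rise clear.

Call:
apply_moves(increments=[[[-0.006, 0, -0.003, 0, 0, 0], [0, 0, 0, 0, 0, 0]]])

```text
time_s: 45.1
ee_pos: [0.5708, -0.1911, 0.0809]
eef_rot: [0.0, 1.0, -0.005, -0.001]
wrist_force: [-7.1, -0.5, 2.0]
opening: 0.0155
finger_force: 30.0
```

Call:
apply_moves(increments=[[[0, 0, 0, 0, 0, 0], [0, 0, 0, 0, 0, 0], [0, 0, 0, 0, 0, 0], [0, 0, 0, 0, 0, 0]]], fingers=0.6)

```text
time_s: 45.6
ee_pos: [0.5724, -0.1905, 0.0811]
eef_rot: [-0.0, 1.0, -0.005, 0.0]
wrist_force: [-0.5, 0.1, 0.1]
opening: 0.0346
finger_force: 0.0
```

Call:
apply_moves(increments=[[[0, 0, -0.03, 0, 0, 0], [0, 0, -0.06, 0, 0, 0], [-0.1, 0, -0.1, 0, 0, 0], [-0.15, 0, -0.15, 0, 0, 0], [0, 0, 0, 0, 0, 0]]])

```text
time_s: 46.22
ee_pos: [0.4981, -0.1911, 0.1875]
eef_rot: [0.002, 1.0, -0.006, 0.003]
wrist_force: [0.6, -0.5, -0.4]
opening: 0.0348
finger_force: 0.0
```

```bash
python3 - <<'E'
from h import *
s=img("side");a=img("scene");w=img("wrist");save(w,"wf.png");save(s,"sf.png");save(a,"af.png")
o=env.observe();print(o["time_s"],o["ee_pos"].round(4),o["wrist_force"].round(2))
c=np.zeros((600,800,3),np.uint8)
c[:,:400]=cv2.resize(s["frame"][220:340,335:455][:,:,::-1],(400,600),interpolation=cv2.INTER_CUBIC)
c[:300,400:]=cv2.resize(a["frame"][100:190,290:410][:,:,::-1],(400,300),interpolation=cv2.INTER_CUBIC)
c[300:,400:]=cv2.resize(w["frame"][0:240,160:480][:,:,::-1],(400,300),interpolation=cv2.INTER_CUBIC)
cv2.imwrite("pics/e4.png",c)
P={}
for n in("side","scene","wrist"):
    for t in("bracket_grip","bracket_claws","bracket"): print(n,t,[(np.round(x["point"],1),round(x["conf"],2)) for x in env.mark_of(n,t)])
for im,n in((s,"side"),(a,"scene"),(w,"wrist")):
    print(n,"pred home origin/grip/claws",[proj(im,X).round(1).tolist() for X in((.595,-.191,.05),(.535,-.191,.088),(.595,-.191,.110))])
E
```

```text
46.375 [ 0.4984 -0.1898  0.1827] [ 0.81 -0.35 -0.25]
side bracket_grip [(array([243.2, 177.1]), 0.6), (array([385.4, 293.1]), 0.59)]
side bracket_claws [(array([258.6, 174.3]), 0.81), (array([421.3, 274.2]), 0.71)]
side bracket [(array([260.1, 190.1]), 0.88), (array([415. , 299.1]), 0.8)]
scene bracket_grip [(array([323.8, 309.9]), 0.67), (array([347.6, 143.2]), 0.6)]
scene bracket_claws [(array([312.3, 291.3]), 0.87), (array([334.2, 128.8]), 0.57)]
scene bracket [(array([333.7, 146. ]), 0.87), (array([313.1, 298.1]), 0.7), (array([308.9, 199.2]), 0.29)]
wrist bracket_grip [(array([315.1, 155.5]), 0.98)]
wrist bracket_claws [(array([312.2,  78.5]), 0.97), (array([307.6,  82. ]), 0.3)]
wrist bracket [(array([308.9,  83.2]), 0.65)]
side pred home origin/grip/claws [[416.9, 298.1], [387.2, 291.1], [421.1, 274.4]]
scene pred home origin/grip/claws [[334.4, 145.4], [352.0, 143.1], [335.1, 131.2]]
wrist pred home origin/grip/claws [[313.8, 83.8], [314.7, 155.8], [314.1, 74.9]]
```

View pics/e4.png

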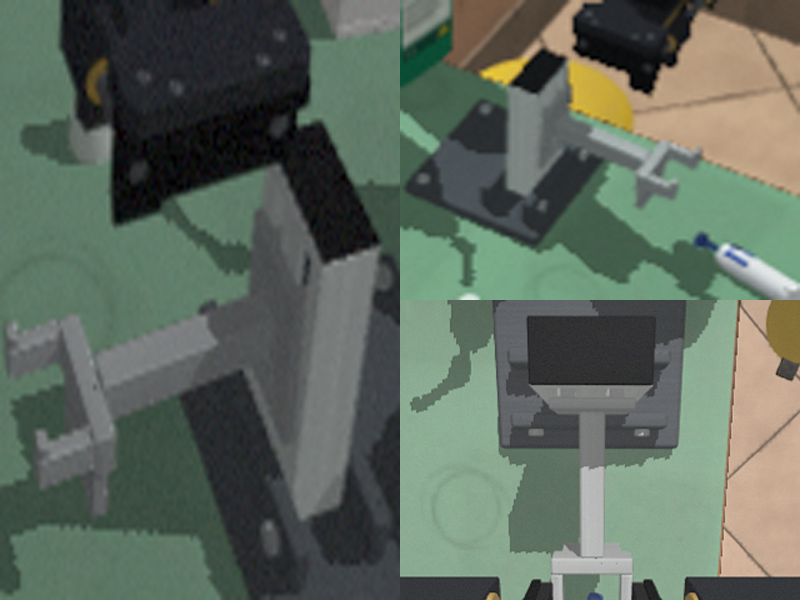

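The hanger hangs level and centred on the rail in all three views: in the side crop, the bar joins the plate at (255,330) and the fork head is at (60,400). Its marks match the predicted home pose within 1–2 px for the claws and origin, except the scene grip mark, which is 4 px off. The gripper is clear, so I'm handing in.

```bash
python3 -c "
from rig import env
print(env.observe()['time_s'],env.observe()['joint_vel'].round(3)); print(env.close_job())"
```

```text
46.825 [ 0.001 -0.004  0.001  0.    -0.    -0.001  0.   ]
the job is handed in; nothing more can be done
None
```

I hooked the hanger's claws into both slots, pressed it down to a firm stop at the home height, let go, and handed the job in at 46.8 s. I didn't see the catch snap out; I'm inferring it from the stop height, and it took three tries, regripping on the table in between.

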